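# Load the long cell into the bar lamp

## Task

Take the long cell out of the wooden rest and load it into the battery bay of the bar lamp (the bay sits a little differently along each lamp, so feel for its spring): tilt it, press its flat end against the spring under the housing without squashing the spring solid, then bring the end with the nub down past the retaining lip so that the cell lies level on the bay floor, held under the lip by the spring. Leave the short cell, the salt shaker, the steel cup and the pepper mill where they are.

Things in the scene. Friction and masses are not known exactly. Their poses are not given: they have to be found in the camera images.
- long_cell: The long cell: grey cylinder, 21 mm in diameter, 68 mm long, with a steel nub (8 mm across, 2.5 mm long) on one end and a black band near it; 50 to 100 g. Origin at the middle of the cylinder on its axis; +x along the axis to the nub (flat end face at x = -34 mm, nub tip at +36.5). y, z turn as it rolls. It starts level in one pair of notches of the rest, either one.
- short_cell: The short cell, the same but 52 mm long (origin in its middle, +x to its nub). It lies in the other pair of notches and stays there.
- cell_rest: Fixed wooden rest, 80 (x) by 120 mm (y), origin at the centre of its underside. The cells lie along x, nubs to +x, at y = +30 and -30 mm, axes 27.5 mm above the underside, on two ribs (inner faces x = -19 and +19 mm, tops with notch sides 22.5 mm high). Between the ribs only a 5 mm base plate is below: room for fingers on both sides of a cell.
- lamp: Fixed bar lamp on its face: x = -103 to 91 mm, 56 wide, deck 24 mm above its underside. Origin on the underside; +x from spring to lip, z up. The grey battery bay is clipped on the deck at y = 0, anywhere up to 7 mm to either side of its middle place along x; its true place is not reported: look or feel for it. All bay x values here are for the middle place.
- bay_center (a point): Point of the lamp at x = 0, y = 0, z = 39.5 mm: axis height of a seated cell, middle place of the bay. A seated cell touches the end wall with its nub; its origin is then at x = -1.3 mm. Bay floor at z = 29, missing from x = -19 to 19: fingers reach down there to the deck. Flared cheeks at x = -31 to -20 and 21 to 33 (tops z = 46, 30 mm apart) centre the cell on y = 0.
- lip_edge (a point): Point of the lamp where, with the bay in its middle place, the rounded edge of the lip is: x = 29.8, z = 54 mm. The lip (18 mm wide, z = 51.5 to 56.5 mm, nose radius 2.5) overhangs the bay from the top of the end wall, which is 4 mm thick, inner face at x = 35.2 mm.
- spring_plate (a joint): Travel of the spring plate in m: 0 free, grows as pressed toward lamp -x, 0.0155 solid (0.0148 counts as squashed). 2.3 N starts it, each further mm takes 0.45 N. Upright plate, 20 mm wide, z = 30 to 54 mm in the lamp frame, free face at x = -30.3 mm (bay in its middle place). About 0.005 with a seated cell; about 0.0105 to 0.013 lets a cell past the lip.
- long_cell_nub (a point): Centre of the tip of the long cell's nub, on its axis.
- salt_shaker: Salt shaker, 44 mm in diameter, 90 mm high; bystander. Origin at the centre of its underside.
- steel_cup: Small steel beaker, 56 mm in diameter, 64 mm high; bystander. Origin at the centre of its underside.
- pepper_mill: Dark wooden pepper mill, 58 mm in diameter, 170 mm high; bystander. Origin at the centre of its underside.
- hob_cover: Fixed wooden board over the hob, 460 by 660 mm, on which lamp, rest and bystanders stand; origin at the centre of its underside, top 45 mm above that. An extractor hood hangs 0.68 m above the cooktop, its front edge at world x = 0.58 m.
- roof_edge (a point): Point of the lamp where, with the bay in its middle place, the spring housing's roof edge is: x = -31.3, z = 55 mm (underside). Housing from there to x = -78, top z = 58, 30 mm wide inside, 36 outside. Roof edge to lip edge is only 61 mm, so the cell goes in tilted: flat end low under the roof, nub end up by 30 to 38 degrees, less as it is pushed back, till the nub end passes the lip.

How it is judged:
By the outcome, as a careful person would: the job done as asked, in the order asked, and still so for the second after the job is handed in, with the robot touching nothing.
It also fails if it takes over 40 s, if anything falls off the work surface, if the arm or the gripper's body presses on something with over 40 N, if the wrist force passes 120 N, or if a joint passes its speed limit or range.

## Robot

A 7-joint arm with a two-finger parallel gripper is mounted at the origin on a cart in front of the work surface, level with it; the furniture and walls round the work are solid. World frame = base frame: x ahead of the robot, y to its left, z up, the work surface at z = 0. Lengths are in m, angles in rad, forces in N, time in s.
With the tool pointing down it reaches from about 0.425 to 0.925 m from the base axis. Payload 6.8 kg.
Tool frame: the origin (TCP) lies on the centre line of the jaws, within the pads' length; the fingertips stand 25 mm ahead of it and the grasp point (between the pads) lies 6 mm ahead of it; z points along the fingers, y is the line along which they close (so a half turn about z gives the same grasp; the last joint's range is limited). The gripper opens to 85 mm and grips with 20 to 120 N. Pads are 22 mm wide; open, the fingers measure 114 mm over their backs; the gripper's body (76 mm by 85 mm) begins 54 mm behind the grasp point. The pads swing forward as they close: fully open they stand 13 mm farther back than shut.
Start: joints at [1.106, 0.477, 0.022, 1.555, -0.011, 1.109, -0.083], TCP at [0.236, -0.633, 0.256] pointing down, gripper open.
Joint ranges: [-2.96, 2.96], [-0.34, 2.1], [-1.41, 1.46], [0.24, 2.44], [-1.37, 4.51], [0.17, 1.92], [-2.96, 2.96]. Speed limits (rad/s): [2.39, 2.39, 3.14, 3.14, 3.14, 3.14, 3.14].

## Interface

Orientations are given as a rotation vector (axis times angle).
In Python, from bench import telemetry, grab_frame, job gives the robot as it stands.
- The arm moves only by the tool apply_moves, never from a script. Its argument "rows" is a list of rows, each a list of 2 entries, a list of its own where there are three numbers: the shift along the tool's x, y, z each as a share of 250 mm, from -1 to 1, then the turn, a rotation vector about the tool's x, y, z each as a share of pi rad, from -1 to 1. A call has 1 to 10 rows; each row is the pose to reach, as a shift and turn from the pose commanded when the call began, along the tool's axes at that moment, turning the shorter way round; what a row does not reach only later rows make up. A row lasts 1/8 s, in which the tool goes at most 62.5 mm and 10.7 degrees, less where a joint would pass 70% of its speed; a pose out of reach is approached as far as the arm can. A call with a number of a shift or a turn outside -1 to 1 is refused whole. A call with a gripper value outside its range is refused whole. "jaw" is the gripper's target within -1 to 1 (fully open at 1, half-way at 0, shut at -1), set as the call begins (left out, the last holds). The fingers move at their own pace and stop on an object; "newtons" is the grip in N (left out, the last holds). Time passes only in rows, so rows that repeat a pose let the fingers close. It gives the time, the measured TCP pose, the force, the opening and the grip force at its end, in the units of the state.
- telemetry.get_obs(): the state, without advancing time (a new reading comes with each control period).
- grab_frame(name): name is "scene" or "top" or "wrist"; returns a dict with "frame" (400x640x3 uint8, red, green, blue), "vertical_fov" (degrees; the focal length in pixels is half the picture's height over the tangent of half this angle, whatever the lens; pixels are square), "cx", "cy" (the principal point, pixels), "k1" (the pictures are not rectified: a ray, as slopes to the right and down, at radius r is drawn at 1 + k1 r^2 times it, then the intrinsics apply), "origin" and "attitude" of the camera in the world. Camera axes: x right, y up, looking along -z (the intrinsics and any distortion apply to the point x, -y, -z); pixel columns grow to the right and rows downward; lengths in m; the calibration is good to about 2 mm. A picture is of the moment at which its call begins. There is no depth.
- job.hand_in(): hands the job in; it is judged then, once.
The state is a dict: "clock": time; "joints": joint angles; "qvel": joint speeds; "tau": joint torques, N m; "tcp_pos": TCP position; "orientation": TCP orientation; "contact_force": force on the tool from outside, world axes, zero at the start; "moment": the same for the moment, N m; "grip_width": finger opening in m; "gripper_force": force on a finger pad.
Only numpy, scipy, OpenCV 4.12 (cv2) and the standard library are available. Lean on these libraries where they do the work, as an engineer would, in place of code of your own. Each camera call takes 0.05 s, during which the arm holds its last target. There are 200 camera calls.

## Working session

There is one attempt and no reset: what is moved stays moved. The work goes in short steps, Python scripts to look and compute and a tool call to move; the robot and the scene stay as the last step left them, time stands still between calls to the robot, and variables do not carry over. Pictures are saved under pics/ and viewed, at most 10 in all, crops included, and the job is handed in when it is done.

Besides the shell and the picture viewer there is one more tool, called after "Call:" by a JSON object that holds its "method" and its "body". apply_moves: Moves the arm, as the interface text tells. Its arguments: {"type":"object","properties":{"rows":{"type":"array"},"jaw":{"type":"number"},"newtons":{"type":"number"}},"required":["rows"]}

```bash
mkdir -p pics; ls; cat > h.py <<'E'
import numpy as np, cv2
from scipy.spatial.transform import Rotation as R
from bench import telemetry, grab_frame, job
def shot(n,f=None):
    d=grab_frame(n)
    if f: cv2.imwrite('pics/'+f,cv2.cvtColor(d['frame'],cv2.COLOR_RGB2BGR))
    np.save(f'/tmp/{f}.npy',{k:v for k,v in d.items() if k!='frame'},allow_pickle=True)
    return d
def att(a):
    a=np.asarray(a,float)
    if a.shape==(3,3): return a
    return R.from_rotvec(a).as_matrix() if a.size==3 else R.from_quat(a).as_matrix()
def ray(d,u,v):
    f=200/np.tan(np.radians(d['vertical_fov'])/2)
    p=np.array([(u-d['cx'])/f,(v-d['cy'])/f]);q=p.copy()
    for _ in range(20): q=p/(1+d['k1']*(q@q))
    return att(d['attitude'])@np.array([q[0],-q[1],-1.])
def onz(d,u,v,z):
    r=ray(d,u,v);o=np.array(d['origin']);return o+r*(z-o[2])/r[2]
def load(f): return np.load(f'/tmp/{f}.npy',allow_pickle=True).item()
def proj(d,P):
    f=200/np.tan(np.radians(d['vertical_fov'])/2)
    c=att(d['attitude']).T@(np.array(P)-d['origin']);q=np.array([c[0],-c[1]])/-c[2]
    q=q*(1+d['k1']*(q@q));return q*f+[d['cx'],d['cy']]
E
python3 - <<'E'
from h import *
for n in('scene','top'):
    d=shot(n,n+'1.png');print({k:v for k,v in d.items() if k!='frame'})
print(telemetry.get_obs())
E
```

```text
pics
{'vertical_fov': 52.65139338647025, 'cx': 320.7337822736557, 'cy': 189.21299700055246, 'k1': -0.05879380155712965, 'origin': array([ 0.02251746, -0.46862203,  0.43702639]), 'attitude': array([ 1.07829988, -0.50822255, -0.77551599])}
{'vertical_fov': 57.27630082204132, 'cx': 323.37848694531647, 'cy': 200.80142833634127, 'k1': -0.024308519497587253, 'origin': array([0.49686838, 0.01682995, 0.91199891]), 'attitude': array([ 0.1048503 , -0.10539378, -1.54632558])}
{'clock': 0.1, 'joints': array([ 1.10587771,  0.47769942,  0.02232222,  1.5563444 , -0.01150129,
        1.10930953, -0.08310875]), 'qvel': array([ 0.0023793 , -0.00141615,  0.00156132, -0.00277552,  0.00059964,
       -0.00028411, -0.0023175 ]), 'tau': array([ 4.51326807e-03, -5.97756100e+01,  1.61372043e+00, -2.81953025e+01,
        1.28511968e-02,  5.02265728e-03,  2.94659742e-05]), 'tcp_pos': array([ 0.23560651, -0.63202015,  0.25543805]), 'orientation': array([-3.09015948e+00, -5.57284232e-01,  6.20243650e-04]), 'contact_force': array([-0.8405936 , -0.32640792,  0.53444756]), 'moment': array([ 0.00146225,  0.03391782, -0.04802426]), 'gripper_force': 0.0, 'grip_width': 0.0853678147836751}
```

View pics/scene1.png

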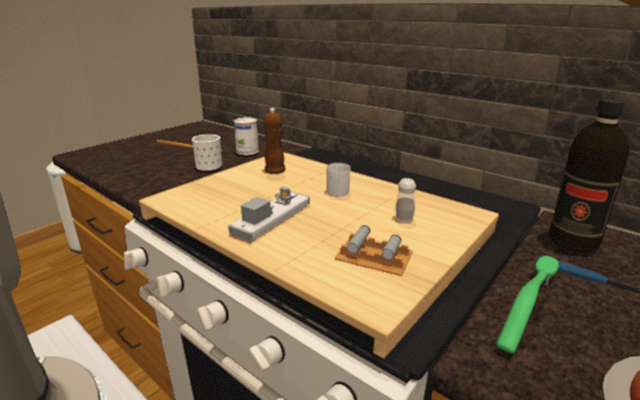

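View pics/top1.png

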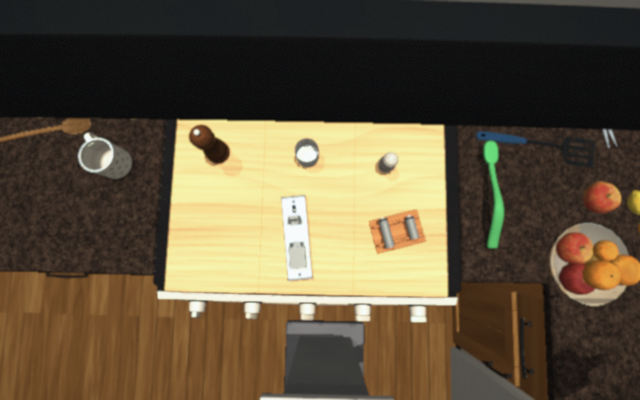

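The scene view shows the lamp (270,215) and the rest (375,250). In the top view the lamp runs (294,197)–(299,278), the rest is centred near (397,231), and the long cell is probably the left one at (387,233). I'll enlarge that area.

```bash
python3 - <<'E'
import cv2
a=cv2.imread('pics/top1.png');c=a[185:287,275:435];cv2.imwrite('pics/topc.png',cv2.resize(c,None,fx=5,fy=5,interpolation=cv2.INTER_CUBIC))
E
```

```text
(no output)
```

View pics/topc.png

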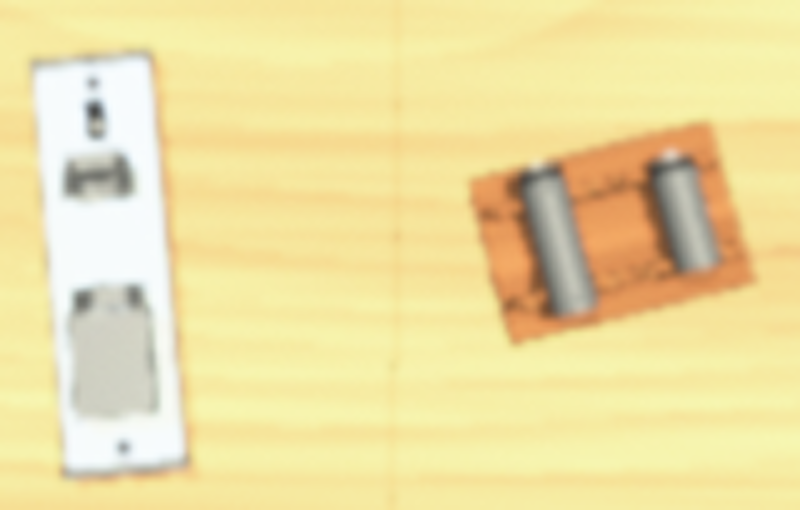

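```bash
python3 - <<'E'
from h import *
d=load('top1.png')
c=lambda p:((p[0]+.5)/5-.5+275,(p[1]+.5)/5-.5+185)
for zt in(0.045,0.055):
    L=np.array([onz(d,*c(p),zt+.024) for p in[(33,63),(150,52),(188,463),(65,474)]])
    n=np.linalg.norm
    print('lamp',zt,L.mean(0),n(L[0]-L[3]),n(L[1]-L[2]),n(L[0]-L[1]),n(L[2]-L[3]))
    x=(L[0]+L[1]-L[2]-L[3]);yaw=np.arctan2(x[1],x[0]);ax=np.array([np.cos(yaw),np.sin(yaw),0]);print(yaw,'origin',L.mean(0)+.006*ax)
    for nm,p,z in(('lip',(97,178),.0565),('roofedge',(108,312),.058),('roofback',(117,413),.058)): 
        q=onz(d,*c(p),zt+z)-L.mean(0)-.006*ax; print(nm,q@ax,q@[-ax[1],ax[0],0])
    Q=np.array([onz(d,*c(p),zt+.005) for p in[(471,181),(711,123),(757,281),(514,344)]])
    print('rest',Q.mean(0),n(Q[0]-Q[3]),n(Q[0]-Q[1]))
    x=(Q[0]+Q[1]-Q[2]-Q[3]);y=(Q[0]+Q[3]-Q[1]-Q[2]);print(np.arctan2(x[1],x[0]),np.arctan2(-y[0],y[1]))
    C=[onz(d,*c(p),zt+.0275) for p in[(537,163),(573,315)]];v=C[0]-C[1];print('cell',C,n(v),np.arctan2(v[1],v[0]))
E
```

```text
lamp 0.045 [0.52651586 0.07794785 0.069     ] 0.1884693919035365 0.18884751185598514 0.05464542148210598 0.05579189172693722
0.11653725675467441 origin [0.53247517 0.0786455  0.069     ]
lip 0.029220539449257107 -0.00011474622016394417
roofedge -0.030044224387465644 -6.3089214885643e-05
roofback -0.07393563111336834 -0.0002420385538128581
rest [ 0.54559032 -0.15762563  0.05      ] 0.07850138265776752 0.11775239187153964
0.26892855800065757 0.2640415180810353
cell [array([ 0.57516435, -0.11792289,  0.0725    ]), array([ 0.50605749, -0.13441379,  0.0725    ])] 0.07104721943254302 0.23424835966033417
lamp 0.055 [0.52616417 0.07722285 0.079     ] 0.18623369041694346 0.1866073249549105 0.053997195004537854 0.05513006534752391
0.11653725675467443 origin [0.53212348 0.07792049 0.079     ]
lip 0.028768598639886372 -0.00014056538152839294
roofedge -0.029765237982339078 -9.085410511750795e-05
roofback -0.07311410495798283 -0.0002675914591280139
rest [ 0.5450251  -0.15560178  0.06      ] 0.07759069261355779 0.11638635311746068
0.2689285580006574 0.26404151808103526
cell [array([ 0.5742317 , -0.11631773,  0.0825    ]), array([ 0.50594803, -0.1326122 ,  0.0825    ])] 0.07020091435123729 0.23424835966033414
```

Call:
{"method": "apply_moves", "body": {"rows": [[[0.92,-0.74,0.0],[0,0,0]],[[0.92,-0.74,0.0],[0,0,0]],[[0.92,-0.74,0.0],[0,0,0]],[[0.92,-0.74,0.0],[0,0,0]],[[0.92,-0.74,0.0],[0,0,0]]], "jaw": 1}}

```text
clock: 0.72
tcp_pos: [0.388, -0.3759, 0.2561]
orientation: [-3.09, -0.561, -0.0]
contact_force: [0.4, -0.2, -0.1]
grip_width: 0.0854
gripper_force: 0.0
```

Call:
{"method": "apply_moves", "body": {"rows": [[[0.9,-0.74,0.1],[0,0,0.034]],[[0.9,-0.74,0.1],[0,0,0.034]],[[0.9,-0.74,0.1],[0,0,0.034]],[[0.9,-0.74,0.1],[0,0,0.034]],[[0.9,-0.74,0.1],[0,0,0.034]],[[0.9,-0.74,0.1],[0,0,0.034]],[[0.9,-0.74,0.1],[0,0,0.034]]]}}

```text
clock: 1.6
tcp_pos: [0.5323, -0.1277, 0.231]
orientation: [3.117, 0.391, -0.002]
contact_force: [-0.9, -0.1, 0.2]
grip_width: 0.0855
gripper_force: 0.0
```

```bash
python3 - <<'E'
from h import *
d=shot('wrist','w1.png');print({k:v for k,v in d.items() if k!='frame'})
o=telemetry.get_obs();print(o['clock'],o['tcp_pos'],R.from_rotvec(o['orientation']).as_matrix(),o['contact_force'],o['joints'])
E
```

```text
{'vertical_fov': 70.28391256508661, 'cx': 315.3791937801754, 'cy': 199.03053561048327, 'k1': 0.013441908279805789, 'origin': array([ 0.61457932, -0.10670243,  0.34865047]), 'attitude': array([-0.28435189,  0.2219818 , -1.30749175])}
1.65 [ 0.5321534  -0.12838913  0.23106628] [[ 9.69396887e-01  2.45497260e-01 -8.78188321e-04]
 [ 2.45496691e-01 -9.69397170e-01 -7.07886633e-04]
 [-1.02509750e-03  4.70630772e-04 -9.99999364e-01]] [-0.02114242 -0.11401188  0.73259342] [ 0.30928264  0.30718173 -0.22694572  1.87644433  0.08365099  0.96782232
 -1.27770925]
```

View pics/w1.png

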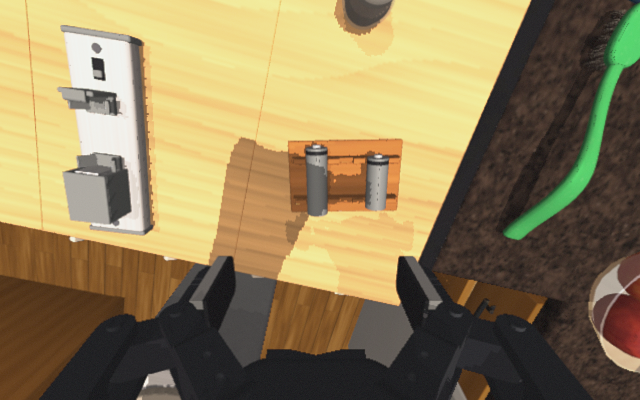

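The wrist view shows the lamp at left, with deck corners near (63,28), (141,40) and (148,233), plus the rest at (345,175). The long cell runs (316,148)–(318,212). I'll enlarge it.

```bash
python3 - <<'E'
import cv2,numpy as np
a=cv2.imread('pics/w1.png');k=dict(interpolation=cv2.INTER_CUBIC)
o=np.zeros((592,800,3),np.uint8)
o[:576,:296]=cv2.resize(a[22:238,50:161],(296,576),**k)   # scale 2.667
b=cv2.resize(a[130:225,280:406],(504,380),**k) # x4
o[:380,296:]=b
cv2.imwrite('pics/w1c.png',o)
E
```

```text
(no output)
```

View pics/w1c.png

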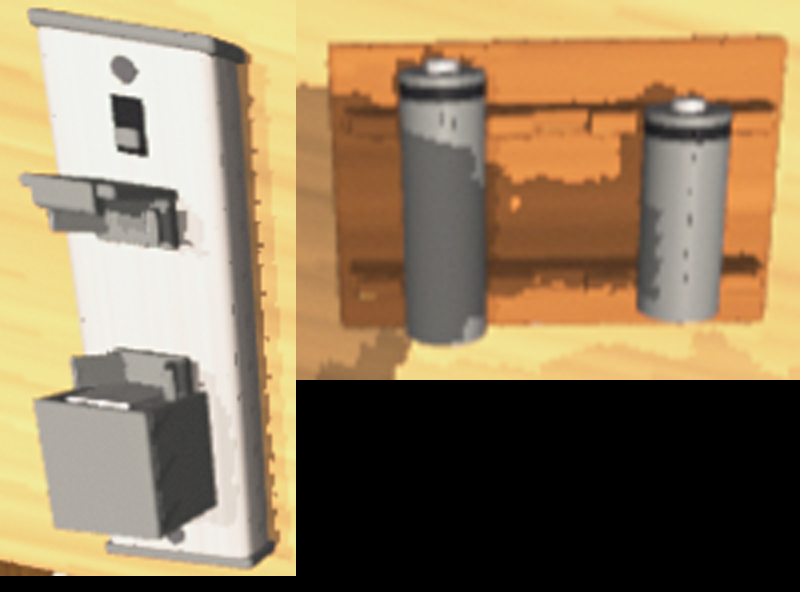

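```bash
cat > fit.py <<'E'
from h import *
from scipy.optimize import least_squares
w=load('w1.png');t=load('top1.png')
tc=lambda p:((p[0]+.5)/5-.5+275,(p[1]+.5)/5-.5+185)
wl=lambda p:((p[0]+.5)/2.6667-.5+50,(p[1]+.5)/2.6667-.5+22)
wr=lambda p:((p[0]-296+.5)/4-.5+280,(p[1]+.5)/4-.5+130)
def run(name,obs,p0,T):
    def res(p): return np.concatenate([proj(c,T(p,P))-uv for c,uv,P in obs])
    s=least_squares(res,p0,loss='soft_l1',f_scale=1);print(name,s.x.round(4));print(res(s.x).reshape(-1,2).round(1).tolist());return s.x
def pose(x,y,yaw,z,P):
    c,s_=np.cos(yaw),np.sin(yaw);return [x+c*P[0]-s_*P[1],y+s_*P[0]+c*P[1],z+P[2]]
B=lambda p,P:pose(p[0],p[1],p[2],p[3],(P[0]+(p[4] if P[2]>.03 else 0),P[1],P[2]))
lc=[(.091,.028,.024),(.091,-.028,.024),(-.103,-.028,.024),(-.103,.028,.024)]
obs=[(t,tc(q),P) for q,P in zip([(33,63),(150,52),(188,463),(65,474)],lc)]+[(w,wl(q),P) for q,P in zip([(32,10),(246,47),(274,543),(108,543)],lc)]
obs+=[(w,wl(q),P) for q,P in zip([(35,400),(150,412),(157,537),(55,527)],[(-.0313,.018,.058),(-.0313,-.018,.058),(-.078,-.018,.058),(-.078,.018,.058)])]
run('lamp',obs,[.53,.078,.1165,.045,0],B)
rc=[(.04,.06,.005),(.04,-.06,.005),(-.04,-.06,.005),(-.04,.06,.005)]
obs=[(t,tc(q),P) for q,P in zip([(471,181),(711,123),(757,281),(514,344)],rc)]+[(w,wr(q),P) for q,P in zip([(329,44),(785,38),(767,320),(341,327)],rc)]
run('rest',obs,[.545,-.157,.26,.045],lambda p,P:pose(*p,P))
obs=[(t,tc((537,163)),(.0365,0,0)),(t,tc((573,317)),(-.034,0,.004)),(w,wr((442,66)),(.0365,0,0)),(w,wr((446,342)),(-.034,0,.0105))]
run('cell',obs,[.54,-.126,.25,.0725],lambda p,P:pose(*p,P))
E
python3 fit.py
```

```text
lamp [0.5314 0.081  0.1014 0.0406 0.0019]
[[-0.6, -0.6], [-0.2, -0.3], [-1.5, 1.7], [-1.5, 1.4], [2.6, -0.6], [-10.5, -2.8], [-9.4, 9.0], [-0.1, 2.2], [1.1, -0.8], [-0.1, 0.6], [1.8, 0.6], [0.5, -0.7]]
rest [ 0.5456 -0.1571  0.2672  0.0417]
[[-0.9, -0.0], [-0.3, -0.6], [-0.2, 0.5], [-0.7, 0.5], [0.2, 0.1], [0.8, -0.5], [-0.6, 0.3], [0.6, 0.2]]
cell [ 0.5382 -0.1273  0.2591  0.0652]
[[-0.5, 1.0], [0.5, -0.1], [0.3, -0.6], [-0.2, 0.3]]
```

Call:
{"method": "apply_moves", "body": {"rows": [[[0.039,0.003,0.15],[0,0,-0.005]],[[0.039,0.003,0.3],[0,0,-0.005]],[[0.039,0.003,0.42],[0,0,-0.005]],[[0.039,0.003,0.42],[0,0,-0.005]],[[0.039,0.003,0.42],[0,0,-0.005]]], "jaw": 0, "newtons": 40}}

```text
clock: 2.28
tcp_pos: [0.543, -0.1263, 0.1275]
orientation: [3.114, 0.413, 0.002]
contact_force: [0.7, -0.2, 0.7]
grip_width: 0.0429
gripper_force: 0.0
```

```bash
python3 - <<'E'
from h import *
d=shot('wrist','w2.png')
o=telemetry.get_obs();print(o['clock'],o['tcp_pos'],o['orientation'],o['grip_width'],o['contact_force'])
c=np.array([.538,-.1278,.0705]);a=np.array([np.cos(.263),np.sin(.263),0])
for x in(-.034,.0365):print(proj(d,c+a*x))
E
```

```text
2.325 [ 0.54332448 -0.12606966  0.12783877] [3.1131887  0.41410599 0.00351378] 0.04294690278701326 [-0.08020121  0.02138024  0.82315245]
[315.64466982 281.79733383]
[315.85984579 188.51016243]
```

View pics/w2.png

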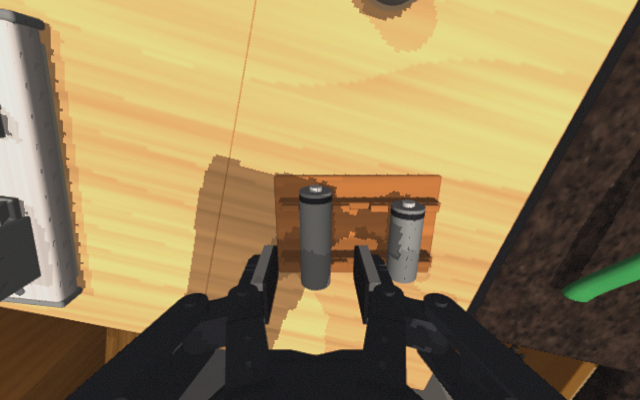

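Nub tip is at (316,188), as predicted, and the cell is centred between the fingers. Descending.

Call:
{"method": "apply_moves", "body": {"rows": [[[-0.006,0,0.06],[0,0,0]],[[-0.006,0,0.11],[0,0,0]],[[-0.006,0,0.15],[0,0,0]],[[-0.006,0,0.172],[0,0,0]],[[-0.006,0,0.172],[0,0,0]],[[-0.006,0,0.172],[0,0,0]]]}}

```text
clock: 3.08
tcp_pos: [0.5414, -0.1256, 0.0835]
orientation: [3.114, 0.416, 0.001]
contact_force: [0.5, 0.0, -0.1]
grip_width: 0.0425
gripper_force: 0.0
```

Call:
{"method": "apply_moves", "body": {"rows": [[[0,0,0],[0,0,0]],[[0,0,0],[0,0,0]],[[0,0,0],[0,0,0]],[[0,0,0],[0,0,0]],[[0,0,0],[0,0,0]],[[0,0,0],[0,0,0]]], "jaw": -1, "newtons": 50}}

```text
clock: 3.82
tcp_pos: [0.5415, -0.1257, 0.0837]
orientation: [3.114, 0.416, 0.001]
contact_force: [-0.5, 0.1, 5.2]
grip_width: 0.0193
gripper_force: 48.9
```

Call:
{"method": "apply_moves", "body": {"rows": [[[0,0,-0.08],[0,0,0]],[[0,0,-0.2],[0,0,0]],[[0,0,-0.36],[0,0,0]],[[0,0,-0.4],[0,0,0]],[[0,0,-0.4],[0,0,0]]]}}

```text
clock: 4.45
tcp_pos: [0.5409, -0.1256, 0.1832]
orientation: [3.114, 0.416, 0.0]
contact_force: [0.1, -0.3, -1.1]
grip_width: 0.0194
gripper_force: 48.9
```

```bash
cat >> fit.py <<'E'
print('----')
obs=[(t,tc(q),P) for q,P in zip([(33,63),(150,52),(188,463),(65,474)],lc)]+[(w,wl(q),P) for q,P in zip([(32,10),(108,543)],[lc[0],lc[3]])]
obs+=[(w,wl(q),P) for q,P in zip([(35,400),(150,412),(157,537),(55,527)],[(-.0313,.018,.058),(-.0313,-.018,.058),(-.078,-.018,.058),(-.078,.018,.058)])]
run('lamp',obs,[.53,.078,.1165,.045,0],B)
run('lamp.043',obs,[.53,.078,.1165,0],lambda p,P:B([*p[:3],.043,p[3]],P))
E
python3 fit.py | sed '1,/----/d'
python3 - <<'E'
from h import *
o=telemetry.get_obs();print(o['clock'],o['tcp_pos'],o['orientation'],o['grip_width'],o['contact_force'],o['gripper_force'])
E
```

```text
lamp [0.5317 0.0807 0.1111 0.0423 0.0022]
[[-0.9, -0.7], [-0.4, -0.6], [-1.0, 1.4], [-1.0, 1.5], [0.3, -1.2], [0.0, 3.0], [0.2, -0.8], [-0.7, 0.3], [1.7, 0.7], [0.2, -0.3]]
lamp.043 [0.5317 0.0802 0.1112 0.0026]
[[-0.7, -0.8], [-0.2, -0.7], [-0.7, 1.5], [-0.8, 1.5], [0.3, -1.2], [0.1, 3.4], [0.1, -0.8], [-0.7, 0.2], [1.7, 0.8], [0.1, -0.2]]
4.45 [ 0.54093717 -0.12559076  0.18315384] [3.11375108e+00 4.16126481e-01 3.24294527e-04] 0.019394950866650384 [ 0.06337283 -0.3028702  -1.05033192] 48.94309222698212
```

Call:
{"method": "apply_moves", "body": {"rows": [[[0.113,-0.553,0],[0,0,0.049]],[[0.113,-0.553,0],[0,0,0.049]],[[0.113,-0.553,0],[0,0,0.049]],[[0.113,-0.553,0],[0,0,0.049]],[[0.113,-0.553,0],[0,0,0.049]]]}}

```text
clock: 5.08
tcp_pos: [0.5317, 0.0131, 0.1824]
orientation: [3.136, 0.172, -0.002]
contact_force: [-0.0, -0.5, -0.8]
grip_width: 0.0191
gripper_force: 49.1
```

```bash
python3 - <<'E'
from h import *
d=shot('wrist','w3.png')
o=telemetry.get_obs();print(o['clock'],o['tcp_pos'],o['orientation'],o['grip_width'],o['contact_force'])
def L(p):
    c,s=np.cos(.111),np.sin(.111);return np.array([.5317+c*p[0]-s*p[1],.0804+s*p[0]+c*p[1],.0425+p[2]])
for p in[(.0298,0,.0565),(-.0313,0,.058),(.091,.028,.024),(.091,-.028,.024),(-.103,-.028,.024)]:print(p,proj(d,L(p)))
a=cv2.imread('pics/w3.png');cv2.imwrite('pics/w3c.png',cv2.resize(a[40:340,60:460],None,fx=2,fy=2,interpolation=cv2.INTER_CUBIC))
E
```

```text
5.125 [0.53188801 0.01291928 0.18262975] [ 3.13601341e+00  1.70553439e-01 -1.85843071e-03] 0.019202041062784052 [-0.01980301  0.4605266  -1.64803655]
(0.0298, 0, 0.0565) [222.84724508 169.76255486]
(-0.0313, 0, 0.058) [230.65469227 246.00037838]
(0.091, 0.028, 0.024) [189.99127003  80.66413534]
(0.091, -0.028, 0.024) [264.06330857  80.82860724]
(-0.103, -0.028, 0.024) [276.03637156 294.04141062]
```

View pics/w3c.png

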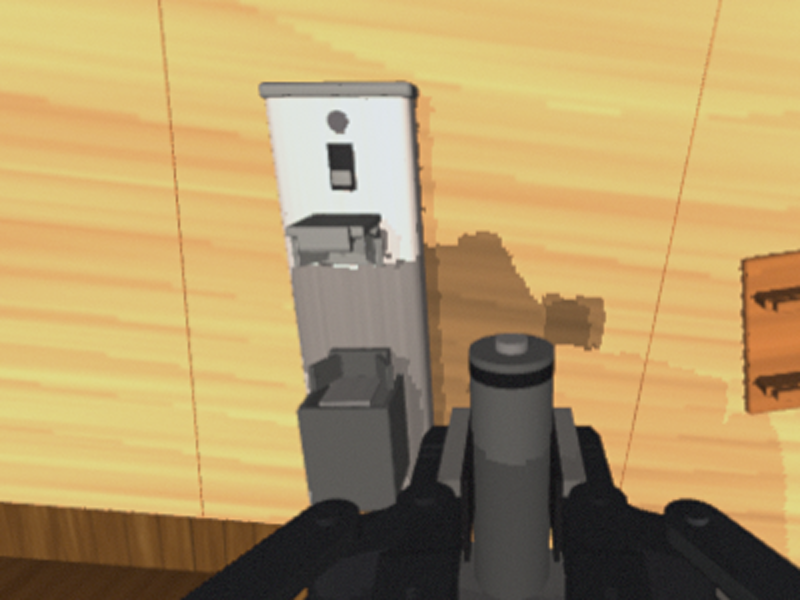

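```bash
cat > plan.py <<'E'
from h import *
import json
YAW=.111; O=np.array([.5317,.0790]); ZB=.0425; XT=-.004; ZT=.0137
ax=np.array([np.cos(YAW),np.sin(YAW),0]); yl=np.array([-ax[1],ax[0],0]); up=np.array([0,0,1.])
# commanded chain (pos, R)
def step(T,sh,tu):
    p,M=T;return p+M@(np.array(sh)*.25),M@R.from_rotvec(np.array(tu)*np.pi).as_matrix()
def chain():
    T=(np.array([.236,-.633,.256]),R.from_rotvec([-3.0915,-.559,0]).as_matrix())
    for sh,tu in json.load(open('log.json')): T=step(T,sh,tu)
    return T
def target(Xc,Zc,t,b):   # cell centre in bay frame (m), tilt rad
    c,s=np.cos(t),np.sin(t)
    tx=c*ax+s*up; tz=s*ax-c*up; ty=np.cross(tz,tx)
    C=np.array([*O,0])+(Xc+b)*ax+(ZB+Zc)*up
    return C-XT*tx-ZT*tz, np.column_stack([tx,ty,tz])
def row(T,G):
    return (T[1].T@(G[0]-T[0])/.25).round(3).tolist(),(R.from_matrix(T[1].T@G[1]).as_rotvec()/np.pi).round(3).tolist()
def fromU(s,zu,t):       # upper flat corner pressed s past free face, height zu
    c,n=np.cos(t),np.sin(t);return -.0303-s+.034*c+.0105*n, zu+.034*n-.0105*c
def tell(): 
    o=telemetry.get_obs();print('clk',o['clock'],'F',o['contact_force'].round(2),'tcp',o['tcp_pos'].round(4),'q6',o['joints'].round(2)[[4,5,6]]);return o
def log(*r):
    L=json.load(open('log.json'));L+=r;json.dump(L,open('log.json','w'))
E
echo '[[[0.92,-0.74,0],[0,0,0]],[[0.9,-0.74,0.1],[0,0,0.034]],[[0.039,0.003,0.42],[0,0,-0.005]],[[-0.006,0,0.172],[0,0,0]],[[0,0,-0.4],[0,0,0]],[[0.113,-0.553,0],[0,0,0.049]]]' > log.json
python3 - <<'E'
from plan import *
o=tell();T=chain();print(T[0],o['tcp_pos']);print(R.from_matrix(T[1]).as_rotvec(),o['orientation'])
w=load('w3.png');M=R.from_rotvec(o['orientation']).as_matrix()
print('nub pred',proj(w,o['tcp_pos']+M@[XT+.0365,0,ZT]),'seen 316,212.5')
t=np.radians(34);c,n=np.cos(t),np.sin(t);b=.0024
X,Z=fromU(0,.0495,t)
for back in(.045,.005): 
    G=target(X+back*c,Z+back*n,t,b); print(back,G[0],row(T,G))
G1=target(X+.045*c,Z+.045*n,t,b);print(row(G1,target(X+.005*c,Z+.005*n,t,b)))
E
```

```text
clk 5.125 F [-0.02  0.46 -1.65] tcp [0.5319 0.0129 0.1826] q6 [ 0.11  0.86 -1.71]
[0.53162481 0.01501119 0.18297683] [0.53188801 0.01291928 0.18262975]
[3.13656457e+00 1.76974894e-01 7.60317411e-06] [ 3.13601341e+00  1.70553439e-01 -1.85843071e-03]
nub pred [315.99616708 211.44132384] seen 316,212.5
0.045 [0.57057995 0.08333349 0.14106593] ([0.186, -0.254, 0.168], [-0.0, 0.189, 0.001])
0.005 [0.53762252 0.07966011 0.11869822] ([0.053, -0.254, 0.257], [-0.0, 0.189, 0.001])
([-0.16, -0.0, -0.0], [0.0, 0.0, 0.0])
```

```bash
sed -i 's/^    T=(np.array.*/    T=(np.array([.5318,.0130,.1828]),R.from_rotvec([3.1368,.1725,0]).as_matrix())/' plan.py; echo '[]' > log.json
python3 - <<'E'
from plan import *
t=np.radians(34);c,n=np.cos(t),np.sin(t);b=.0024
X,Z=fromU(0,.0495,t);T=chain()
print(row(T,target(X+.045*c,Z+.045*n,t,b)))
E
```

```text
([0.185, -0.263, 0.167], [0.0, 0.189, -0.0])
```

Call:
{"method": "apply_moves", "body": {"rows": [[[0.1,-0.12,0.04],[0,0.05,0]],[[0.185,-0.263,0.08],[0,0.1,0]],[[0.185,-0.263,0.12],[0,0.15,0]],[[0.185,-0.263,0.167],[0,0.189,0]],[[0.185,-0.263,0.167],[0,0.189,0]],[[0.185,-0.263,0.167],[0,0.189,0]]]}}

```text
clock: 5.88
tcp_pos: [0.5774, 0.0824, 0.161]
orientation: [-2.986, -0.178, -0.859]
contact_force: [0.4, 0.4, -0.8]
grip_width: 0.0194
gripper_force: 50.0
```

```bash
python3 - <<'E'
from plan import *
log([[0.185,-0.263,0.167],[0,0.189,0]])
o=tell();T=chain();print(T[0],(R.from_matrix(T[1]).inv()*R.from_rotvec(o['orientation'])).as_rotvec())
d=shot('wrist','w4.png');s=shot('scene','s4.png')
M=R.from_rotvec(o['orientation']).as_matrix()
print('nub',proj(d,o['tcp_pos']+M@[XT+.0365,0,ZT]))
L=lambda X,y,Z:np.array([*O,0])+X*ax+y*yl+(ZB+Z)*up
b=.0024
for P in[(-.0313+b,.018,.058),(-.0313+b,-.018,.058),(.0298+b,.009,.0565),(.0298+b,-.009,.0565),(-.103,-.028,.024),(.091,-.028,.024),(.091,.028,.024)]:print(P,proj(d,L(*P)).round(1),proj(s,L(*P)).round(1))
a=cv2.imread('pics/w4.png');b_=cv2.imread('pics/s4.png')
k=dict(interpolation=cv2.INTER_CUBIC)
o=np.zeros((600,800,3),np.uint8);o[:400]=cv2.resize(a[100:300,160:560],None,fx=2,fy=2,**k)
o[400:,:400]=cv2.resize(b_[170:250,200:360],(400,200),**k);cv2.imwrite('pics/m4.png',o)
E
```

```text
clk 5.875 F [ 0.38  0.44 -0.8 ] tcp [0.5774 0.0824 0.161 ] q6 [ 1.26  0.17 -2.96]
[0.57056154 0.08342276 0.14104638] [ 0.00164766 -0.03344068 -0.00889659]
nub [315.75251839 211.79266955]
(-0.028900000000000002, 0.018, 0.058) [283.4 400.5] [256.1 197.4]
(-0.028900000000000002, -0.018, 0.058) [340.2 401. ] [270.1 201.7]
(0.0322, 0.009, 0.0565) [299.7 298.4] [279.  188.8]
(0.0322, -0.009, 0.0565) [325.8 298.6] [285.8 190.7]
(-0.103, -0.028, 0.024) [351.9 502.1] [249.1 234.4]
(0.091, -0.028, 0.024) [346.7 221.2] [309.7 197.1]
(0.091, 0.028, 0.024) [280.7 220.7] [289.3 191.4]
```

View pics/m4.png

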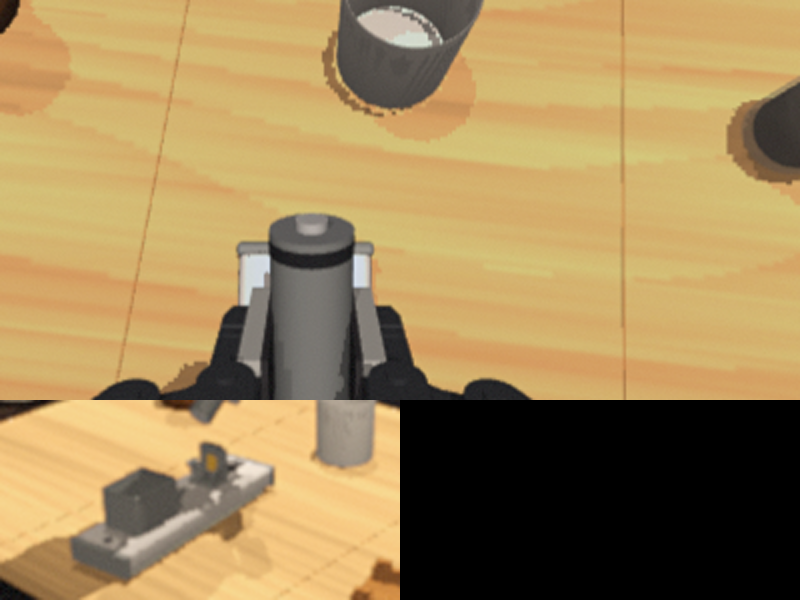

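The arm has hit its wrist limits (q6 = 0.17, q7 = -2.96), so it can't tilt 34° here. I'll put the cell back in its notches and regrasp with the tool leaned back 18°. The tool then only needs about ±18° for the whole insertion.

```bash
python3 - <<'E'
from plan import *
o=telemetry.get_obs();print(o['joints'].round(4))
T=(o['tcp_pos'],R.from_rotvec(o['orientation']).as_matrix())
G=(np.array([.5318,.0130,.1828]),R.from_rotvec([3.1368,.1725,0]).as_matrix())
print(row(T,G))
G2=(np.array([.5415,-.1257,.105]),R.from_rotvec([3.114,.416,.001]).as_matrix());print(row(G,G2))
E
```

```text
[-0.1096  0.2931 -0.2167  2.2469  1.2528  0.1698 -2.956 ]
([-0.134, 0.254, -0.186], [0.0, -0.178, 0.002])
([-0.022, 0.556, 0.311], [0.0, 0.0, -0.05])
```

Call:
{"method": "apply_moves", "body": {"rows": [[[-0.03,0.05,-0.15],[0,-0.05,0]],[[-0.08,0.15,-0.186],[0,-0.1,0]],[[-0.134,0.254,-0.186],[0,-0.15,0.002]],[[-0.134,0.254,-0.186],[0,-0.178,0.002]],[[-0.134,0.254,-0.186],[0,-0.178,0.002]],[[-0.134,0.254,-0.186],[0,-0.178,0.002]]]}}

```text
clock: 6.72
tcp_pos: [0.534, 0.0139, 0.1826]
orientation: [-3.132, -0.16, -0.001]
contact_force: [0.1, -0.1, -0.9]
grip_width: 0.0192
gripper_force: 50.0
```

```bash
python3 - <<'E'
from plan import *
o=tell();print(o['joints'].round(3))
T=(o['tcp_pos'],R.from_rotvec(o['orientation']).as_matrix())
for z in(.183,.105):
  G2=(np.array([.5415,-.1257,z]),R.from_rotvec([3.114,.416,.001]).as_matrix());print(row(T,G2))
E
```

```text
clk 6.725 F [ 0.14 -0.1  -0.91] tcp [0.534  0.0139 0.1826] q6 [ 0.26  0.89 -1.85]
[ 0.321  0.391 -0.567  1.934  0.26   0.888 -1.846]
([-0.027, 0.559, -0.005], [-0.002, -0.0, -0.052])
([-0.027, 0.56, 0.307], [-0.002, -0.0, -0.052])
```

Call:
{"method": "apply_moves", "body": {"rows": [[[-0.01,0.2,0],[0,0,-0.02]],[[-0.027,0.42,0],[0,0,-0.052]],[[-0.027,0.56,0.0],[-0.002,0,-0.052]],[[-0.027,0.56,0.1],[-0.002,0,-0.052]],[[-0.027,0.56,0.26],[-0.002,0,-0.052]],[[-0.027,0.56,0.307],[-0.002,0,-0.052]],[[-0.027,0.56,0.307],[-0.002,0,-0.052]],[[-0.027,0.56,0.307],[-0.002,0,-0.052]]]}}

```text
clock: 7.72
tcp_pos: [0.5414, -0.1247, 0.1071]
orientation: [3.107, 0.427, 0.005]
contact_force: [-0.3, -0.4, -0.7]
grip_width: 0.0191
gripper_force: 50.0
```

```bash
python3 - <<'E'
from plan import *
o=tell();print(o['joints'].round(3))
T=(o['tcp_pos'],R.from_rotvec(o['orientation']).as_matrix())
for z in(.086,.084):
  G2=(np.array([.5415,-.1257,z]),R.from_rotvec([3.114,.416,.001]).as_matrix());print(row(T,G2))
E
```

```text
clk 7.725 F [-0.29 -0.37 -0.7 ] tcp [ 0.5414 -0.1247  0.1071] q6 [ 0.36  0.76 -1.51]
[ 0.51   0.521 -0.508  1.942  0.365  0.764 -1.506]
([-0.001, 0.004, 0.084], [0.002, -0.001, 0.002])
([-0.001, 0.003, 0.092], [0.002, -0.001, 0.002])
```

Call:
{"method": "apply_moves", "body": {"rows": [[[-0.001,0.003,0.04],[0.002,-0.001,0.002]],[[-0.001,0.003,0.07],[0.002,-0.001,0.002]],[[-0.001,0.003,0.084],[0.002,-0.001,0.002]],[[-0.001,0.003,0.088],[0.002,-0.001,0.002]],[[-0.001,0.003,0.088],[0.002,-0.001,0.002]]]}}

```text
clock: 8.35
tcp_pos: [0.5404, -0.1258, 0.0839]
orientation: [-3.113, -0.418, 0.005]
contact_force: [-0.8, -0.8, 1.1]
grip_width: 0.0194
gripper_force: 50.3
```

Call:
{"method": "apply_moves", "body": {"rows": [[[0,0,0],[0,0,0]],[[0,0,0],[0,0,0]],[[0,0,0],[0,0,0]],[[0,0,0],[0,0,0]],[[0,0,-0.05],[0,0,0]],[[0,0,-0.16],[0,0,0]],[[0,0,-0.16],[0,0,0]],[[0,0,-0.16],[0,0,0]]], "jaw": 0}}

```text
clock: 9.35
tcp_pos: [0.5405, -0.1259, 0.1239]
orientation: [-3.113, -0.418, 0.005]
contact_force: [0.2, -0.5, -0.4]
grip_width: 0.0429
gripper_force: 0.0
```

```bash
python3 - <<'E'
from plan import *
d=shot('wrist','w5.png')
o=tell();print(o['grip_width'])
c=np.array([.538,-.1278,.0705]);a=np.array([np.cos(.265),np.sin(.265),0])
for x in(-.034,.0365):print(proj(d,c+a*x))
T=(o['tcp_pos'],R.from_rotvec(o['orientation']).as_matrix())
t=-np.radians(18);tx=np.cos(t)*a+np.sin(t)*up;tz=np.sin(t)*a-np.cos(t)*up
M=np.column_stack([tx,np.cross(tz,tx),tz])
g=c+.004*a-.016*tz      # TCP goal, tips 9 mm past the axis
print(g); 
for h in(.05,0):print(row(T,(g-h*tz,M)))
a=cv2.imread('pics/w5.png');cv2.imwrite('pics/w5c.png',a[120:380,200:460])
E
```

```text
clk 9.4 F [-1.68  0.12  0.25] tcp [ 0.5402 -0.1259  0.1235] q6 [ 0.34  0.8  -1.49]
0.04313669067353561
[317.14773314 281.70856882]
[317.64740999 186.44044248]
[ 0.54663205 -0.12545741  0.0857169 ]
([0.087, 0.005, -0.039], [-0.0, -0.099, 0.001])
([0.026, 0.005, 0.151], [-0.0, -0.099, 0.001])
```

View pics/w5c.png

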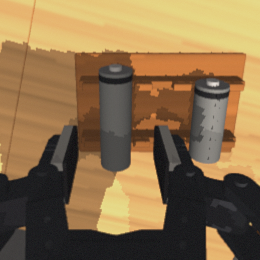

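Call:
{"method": "apply_moves", "body": {"rows": [[[0.05,0.002,-0.039],[0,-0.05,0.001]],[[0.087,0.002,-0.039],[0,-0.099,0.001]],[[0.087,0.002,-0.039],[0,-0.099,0.001]],[[0.067,0.002,0.024],[0,-0.099,0.001]],[[0.047,0.002,0.087],[0,-0.099,0.001]],[[0.034,0.002,0.126],[0,-0.099,0.001]],[[0.028,0.002,0.145],[0,-0.099,0.001]],[[0.026,0.002,0.151],[0,-0.099,0.001]],[[0.026,0.002,0.151],[0,-0.099,0.001]],[[0.026,0.002,0.151],[0,-0.099,0.001]]]}}

```text
clock: 10.65
tcp_pos: [0.5474, -0.1244, 0.0864]
orientation: [3.037, 0.403, -0.479]
contact_force: [-0.7, -0.3, -0.2]
grip_width: 0.0428
gripper_force: 0.0
```

Call:
{"method": "apply_moves", "body": {"rows": [[[0,0,0],[0,0,0]],[[0,0,0],[0,0,0]],[[0,0,0],[0,0,0]],[[0,0,0],[0,0,0]],[[0,0,0],[0,0,0]]], "jaw": -1, "newtons": 60}}

```text
clock: 11.28
tcp_pos: [0.5473, -0.1245, 0.0864]
orientation: [3.037, 0.403, -0.48]
contact_force: [0.5, 0.5, 5.6]
grip_width: 0.0187
gripper_force: 58.7
```

```bash
python3 - <<'E'
from plan import *
o=tell();print(repr(o['tcp_pos']),repr(o['orientation']),o['grip_width'],o['gripper_force'])
M=R.from_rotvec(o['orientation']).as_matrix();print(M)
c=np.array([.538,-.1278,.0705]);print('cell in tool',M.T@(c-o['tcp_pos']),'axis',M.T@[np.cos(.265),np.sin(.265),0])
E
```

```text
clk 11.275 F [0.51 0.47 5.64] tcp [ 0.5473 -0.1245  0.0864] q6 [ 0.39  1.12 -1.56]
array([ 0.54725215, -0.12452152,  0.08637744]) array([ 3.03729585,  0.40331012, -0.47973893]) 0.01868917778279582 58.697749972343445
[[ 9.18351007e-01  2.60855520e-01 -2.97633711e-01]
 [ 2.48388782e-01 -9.65377559e-01 -7.96817553e-02]
 [-3.08114331e-01 -7.53054873e-04 -9.51349038e-01]]
cell in tool [-0.00441899  0.00076345  0.01811997] axis [ 0.95134899 -0.00109162 -0.30811345]
```

```bash
sed -i 's/^YAW.*/YAW=.111; O=np.array([.5317,.0790]); ZB=.043; XT=-.0044; ZT=.0181; DEL=.3133/; s/    c,s=np.cos(t),np.sin(t)$/    c,s=np.cos(t-DEL),np.sin(t-DEL)/' plan.py
python3 - <<'E'
from plan import *
o=telemetry.get_obs()
T=(o['tcp_pos'],R.from_rotvec(o['orientation']).as_matrix())
G0=(T[0]+[0,0,.09],T[1]);print(row(T,G0))
t=np.radians(34);c,n=np.cos(t),np.sin(t);b=.0024;X,Z=fromU(0,.0495,t)
G1=target(X+.05*c,Z+.05*n,t,b);print(G0[0],G1[0],row(G0,G1))
E
```

```text
([-0.111, -0.0, -0.342], [0.0, 0.0, 0.0])
[ 0.54725215 -0.12452152  0.17637744] [0.57824697 0.08418804 0.14937829] ([0.354, -0.774, -0.001], [0.001, 0.189, 0.049])
```

Call:
{"method": "apply_moves", "body": {"rows": [[[-0.03,0,-0.09],[0,0,0]],[[-0.08,0,-0.24],[0,0,0]],[[-0.111,0,-0.342],[0,0,0]],[[-0.111,0,-0.342],[0,0,0]],[[-0.111,0,-0.342],[0,0,0]]]}}

```text
clock: 11.9
tcp_pos: [0.5464, -0.1247, 0.1756]
orientation: [3.037, 0.403, -0.482]
contact_force: [-0.9, 0.1, -1.5]
grip_width: 0.0188
gripper_force: 58.8
```

Call:
{"method": "apply_moves", "body": {"rows": [[[0.06,-0.15,0],[0,0.04,0.01]],[[0.15,-0.38,0],[0,0.09,0.025]],[[0.24,-0.6,0],[0,0.14,0.04]],[[0.32,-0.774,0],[0,0.18,0.049]],[[0.354,-0.774,0],[0,0.189,0.049]],[[0.354,-0.774,0],[0,0.189,0.049]],[[0.354,-0.774,0],[0,0.189,0.049]]]}}

```text
clock: 12.78
tcp_pos: [0.578, 0.0823, 0.1483]
orientation: [-3.093, -0.17, -0.435]
contact_force: [-0.8, -0.1, -0.8]
grip_width: 0.0186
gripper_force: 58.8
```

```bash
python3 - <<'E'
from plan import *
o=tell();print(o['joints'].round(2),o['grip_width'])
T=(o['tcp_pos'],R.from_rotvec(o['orientation']).as_matrix())
t=np.radians(34);c,n=np.cos(t),np.sin(t);b=.0024;X,Z=fromU(0,.0495,t)
for k in(.05,.02,.006):
    G=target(X+k*c,Z+k*n,t,b);print(row(T,G))
d=shot('wrist','w6.png');s=shot('scene','s6.png')
L=lambda X,y,Z:np.array([*O,0])+X*ax+y*yl+(ZB+Z)*up
M=T[1];Cc=T[0]+M@[XT,0,ZT];a_=M@[np.cos(DEL),0,-np.sin(DEL)];print('tilt',np.degrees(np.arcsin(a_[2])),'nub',proj(d,Cc+.0365*a_),proj(s,Cc+.0365*a_),'flat',proj(s,Cc-.034*a_))
for P in[(-.0313+b,-.018,.058),(.0298+b,.009,.0565),(.0298+b,-.009,.0565),(.091,-.028,.024),(.091,.028,.024)]:print(P,proj(d,L(*P)).round(1),proj(s,L(*P)).round(1))
k=dict(interpolation=cv2.INTER_CUBIC)
a=cv2.imread('pics/w6.png');b_=cv2.imread('pics/s6.png');o=np.zeros((600,800,3),np.uint8)
o[:,:400]=cv2.resize(a[100:400,215:415],(400,600),**k);o[:400,400:]=cv2.resize(b_[150:250,220:320],(400,400),**k);cv2.imwrite('pics/m6.png',o)
E
```

```text
clk 12.775 F [-0.82 -0.06 -0.85] tcp [0.578  0.0823 0.1483] q6 [ 0.48  0.51 -2.15]
[ 0.11  0.39 -0.47  2.05  0.48  0.51 -2.15] 0.018639176867596963
([0.003, -0.007, -0.004], [0.001, 0.0, -0.0])
([-0.111, -0.007, 0.033], [0.001, 0.0, -0.0])
([-0.164, -0.007, 0.051], [0.001, 0.0, -0.0])
tilt 33.959171720667975 nub [315.7643824  221.24899994] [295.4919156  160.55957696] flat [278.84743988 186.85475217]
(-0.028900000000000002, -0.018, 0.058) [339.9 370. ] [270.1 201.4]
(0.0322, 0.009, 0.0565) [299.2 278.9] [279.  188.5]
(0.0322, -0.009, 0.0565) [326.4 278.9] [285.8 190.5]
(0.091, -0.028, 0.024) [349.6 189.2] [309.7 196.9]
(0.091, 0.028, 0.024) [276.5 189.2] [289.3 191.2]
```

View pics/m6.png

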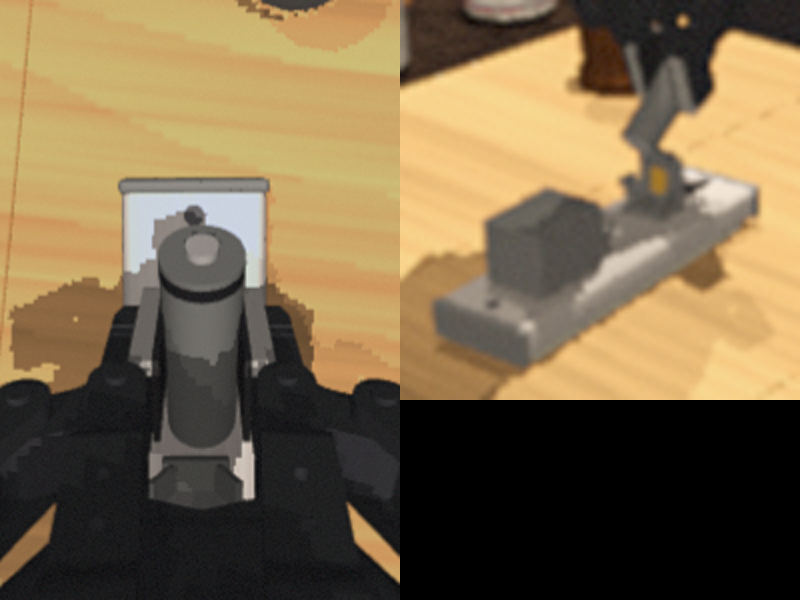

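The wrist view shows the tilted cell's nub at about (316,224), the lamp's far deck edge at (275–349,191), and the cheeks centred near u = 315. So the cell is lined up within about 1–2 mm. The scene crop shows the flat end clear above the bay. Next I slide in along the cell axis.

Call:
{"method": "apply_moves", "body": {"rows": [[[-0.04,-0.004,0.01],[0,0,0]],[[-0.08,-0.004,0.023],[0,0,0]],[[-0.115,-0.004,0.034],[0,0,0]],[[-0.14,-0.004,0.043],[0,0,0]],[[-0.15,-0.004,0.047],[0,0,0]],[[-0.15,-0.004,0.047],[0,0,0]]]}}

```text
clock: 13.62
tcp_pos: [0.5451, 0.0815, 0.1271]
orientation: [-3.092, -0.174, -0.438]
contact_force: [-0.7, 0.5, -1.7]
grip_width: 0.0192
gripper_force: 58.8
```

```bash
cat >> plan.py <<'E'
def cur(b=.0024):
    o=tell();T=(o['tcp_pos'],R.from_rotvec(o['orientation']).as_matrix());M=T[1]
    C=T[0]+M@[XT,0,ZT];a=M@[np.cos(DEL),0,-np.sin(DEL)];t=np.arcsin(a[2]);q=C-[*O,ZB]
    X=q@ax-b;Z=q[2];c,n=np.cos(t),np.sin(t)
    U=(X-.034*c-.0105*n,Z-.034*n+.0105*c)
    print('C',round(X*1e3,1),round(Z*1e3,1),'y',round(q@yl*1e3,1),'tilt',np.degrees(t).round(1),'s',round((-.0303-U[0])*1e3,1),'zu',round(U[1]*1e3,1),'bot',round((U[1]-.021*c)*1e3,1),'Flamp',(o['contact_force']@ax).round(2),(o['contact_force']@yl).round(2))
    return T
E
python3 - <<'E'
from plan import *
T=cur();t=np.radians(34)
for s in(-.006,-.003,0,.003):print(s,row(T,target(*fromU(s,.0495,t),t,.0024)))
E
```

```text
clk 13.625 F [-0.75  0.53 -1.69] tcp [0.5451 0.0815 0.1271] q6 [ 0.52  0.43 -2.22]
C 12.0 65.5 y 1.0 tilt 34.1 s -8.2 zu 55.2 bot 37.8 Flamp -0.69 0.61
-0.006 ([-0.015, 0.004, 0.019], [0.0, -0.0, 0.001])
-0.003 ([-0.026, 0.004, 0.016], [0.0, -0.0, 0.001])
0 ([-0.038, 0.004, 0.013], [0.0, -0.0, 0.001])
0.003 ([-0.049, 0.004, 0.009], [0.0, -0.0, 0.001])
```

Call:
{"method": "apply_moves", "body": {"rows": [[[-0.012,0.002,0.02],[0,0,0]],[[-0.022,0.002,0.017],[0,0,0]],[[-0.022,0.002,0.017],[0,0,0]]]}}

```text
clock: 14.0
tcp_pos: [0.5408, 0.0805, 0.1214]
orientation: [-3.092, -0.174, -0.437]
contact_force: [-1.0, -0.0, 0.7]
grip_width: 0.0188
gripper_force: 58.8
```

```bash
python3 - <<'E'
from plan import *
T=cur();t=np.radians(34)
for s in(-.002,0,.002,.004):print(s,row(T,target(*fromU(s,.0495,t),t,.0024)))
E
```

```text
clk 14.0 F [-1.   -0.02  0.73] tcp [0.5408 0.0805 0.1214] q6 [ 0.54  0.42 -2.24]
C 7.6 59.8 y 0.4 tilt 34.0 s -3.8 zu 49.4 bot 32.0 Flamp -0.99 0.09
-0.002 ([-0.007, 0.002, -0.002], [0.0, -0.0, 0.001])
0 ([-0.015, 0.002, -0.004], [0.0, -0.0, 0.001])
0.002 ([-0.022, 0.002, -0.007], [0.0, -0.0, 0.001])
0.004 ([-0.03, 0.002, -0.009], [0.0, -0.0, 0.001])
```

Call:
{"method": "apply_moves", "body": {"rows": [[[-0.007,0,-0.002],[0,0,0]],[[-0.007,0,-0.002],[0,0,0]]]}}

```text
clock: 14.25
tcp_pos: [0.5392, 0.0803, 0.1216]
orientation: [-3.092, -0.174, -0.438]
contact_force: [0.1, 0.4, -0.6]
grip_width: 0.0191
gripper_force: 58.8
```

Call:
{"method": "apply_moves", "body": {"rows": [[[-0.007,0,-0.002],[0,0,0]],[[-0.007,0,-0.002],[0,0,0]]]}}

```text
clock: 14.5
tcp_pos: [0.5376, 0.0801, 0.1217]
orientation: [-3.091, -0.174, -0.438]
contact_force: [0.5, -0.2, -0.5]
grip_width: 0.0189
gripper_force: 58.8
```

Call:
{"method": "apply_moves", "body": {"rows": [[[-0.007,0,-0.002],[0,0,0]],[[-0.007,0,-0.002],[0,0,0]]]}}

```text
clock: 14.75
tcp_pos: [0.5361, 0.08, 0.1218]
orientation: [-3.091, -0.174, -0.439]
contact_force: [3.3, 0.4, -1.0]
grip_width: 0.0193
gripper_force: 58.8
```

```bash
python3 - <<'E'
from plan import *
T=cur();t=np.radians(34)
for s in(.002,.004):print(s,row(T,target(*fromU(s,.0495,t),t,.0024)))
E
```

```text
clk 14.75 F [ 3.25  0.4  -1.02] tcp [0.5361 0.08   0.1218] q6 [ 0.54  0.41 -2.24]
C 2.9 60.2 y 0.5 tilt 34.1 s 0.8 zu 49.8 bot 32.5 Flamp 3.28 0.04
0.002 ([-0.005, 0.002, 0.0], [0.0, -0.001, 0.0])
0.004 ([-0.012, 0.002, -0.002], [0.0, -0.001, 0.0])
```

Call:
{"method": "apply_moves", "body": {"rows": [[[0.003,0,0.001],[0,0,0]],[[0.003,0,0.001],[0,0,0]]]}}

```text
clock: 15.0
tcp_pos: [0.5367, 0.08, 0.1216]
orientation: [-3.091, -0.174, -0.438]
contact_force: [2.6, -0.8, 0.2]
grip_width: 0.0188
gripper_force: 58.8
```

```bash
python3 - <<'E'
from plan import *
T=cur()
E
```

```text
clk 15.0 F [ 2.6  -0.75  0.16] tcp [0.5367 0.08   0.1216] q6 [ 0.54  0.41 -2.24]
C 3.5 60.0 y 0.4 tilt 34.1 s 0.2 zu 49.6 bot 32.3 Flamp 2.5 -1.03
```

```bash
python3 - <<'E'
from plan import *
b=.0027;T=cur(b)
for s,t,z in((.002,33,.049),(.004,32,.0485),(.004,32,.0475),(.004,32,.0467),(.004,32,.0460)):
    t=np.radians(t);print(s,row(T,target(*fromU(s,z,t),t,b)))
E
```

```text
clk 15.0 F [ 2.6  -0.75  0.16] tcp [0.5367 0.08   0.1216] q6 [ 0.54  0.41 -2.24]
C 3.2 60.0 y 0.4 tilt 34.1 s 0.5 zu 49.6 bot 32.3 Flamp 2.5 -1.03
0.002 ([-0.005, 0.002, 0.004], [0.0, -0.006, 0.0])
0.004 ([-0.012, 0.002, 0.006], [0.0, -0.012, 0.0])
0.004 ([-0.013, 0.002, 0.01], [0.0, -0.012, 0.0])
0.004 ([-0.014, 0.002, 0.013], [0.0, -0.012, 0.0])
0.004 ([-0.015, 0.002, 0.016], [0.0, -0.012, 0.0])
```

Call:
{"method": "apply_moves", "body": {"rows": [[[-0.005,0.001,0.004],[0,-0.006,0]],[[-0.012,0.001,0.006],[0,-0.012,0]],[[-0.013,0.001,0.01],[0,-0.012,0]],[[-0.013,0.001,0.01],[0,-0.012,0]]]}}

```text
clock: 15.5
tcp_pos: [0.5343, 0.0796, 0.1182]
orientation: [-3.101, -0.174, -0.38]
contact_force: [4.0, 0.4, 1.9]
grip_width: 0.0184
gripper_force: 58.9
```

Call:
{"method": "apply_moves", "body": {"rows": [[[-0.001,0,0.003],[0,0,0]],[[-0.001,0,0.003],[0,0,0]]]}}

```text
clock: 15.75
tcp_pos: [0.534, 0.0795, 0.1174]
orientation: [-3.101, -0.175, -0.38]
contact_force: [4.2, 1.2, 1.5]
grip_width: 0.0189
gripper_force: 58.9
```

```bash
python3 - <<'E'
from plan import *
T=cur(.0027)
E
```

```text
clk 15.75 F [4.16 1.16 1.47] tcp [0.534  0.0795 0.1174] q6 [ 0.51  0.45 -2.2 ]
C -0.3 55.8 y 0.2 tilt 31.9 s 4.4 zu 46.7 bot 28.9 Flamp 4.26 0.7
```

Call:
{"method": "apply_moves", "body": {"rows": [[[-0.001,0,0.003],[0,0,0]],[[-0.001,0,0.003],[0,0,0]]]}}

```text
clock: 16.0
tcp_pos: [0.5341, 0.0795, 0.1167]
orientation: [-3.101, -0.175, -0.38]
contact_force: [3.6, 1.1, 2.5]
grip_width: 0.0189
gripper_force: 58.8
```

```bash
python3 - <<'E'
from plan import *
T=cur(.0027)
E
```

```text
clk 16.0 F [3.57 1.11 2.46] tcp [0.5341 0.0795 0.1167] q6 [ 0.51  0.45 -2.2 ]
C -0.2 55.1 y 0.2 tilt 31.9 s 4.3 zu 46.0 bot 28.2 Flamp 3.67 0.7
```

Call:
{"method": "apply_moves", "body": {"rows": [[[-0.001,0,0.003],[0,0,0]],[[-0.001,0,0.003],[0,0,0]]]}}

```text
clock: 16.25
tcp_pos: [0.5343, 0.0796, 0.1162]
orientation: [-3.101, -0.174, -0.381]
contact_force: [3.6, 0.5, 5.3]
grip_width: 0.0186
gripper_force: 59.2
```

```bash
python3 - <<'E'
from plan import *
b=.0027;T=cur(b)
for z in(.0470,.0478):
    t=np.radians(32);print(row(T,target(*fromU(.0044,z,t),t,b)))
E
```

```text
clk 16.25 F [3.56 0.52 5.28] tcp [0.5343 0.0796 0.1162] q6 [ 0.51  0.45 -2.21]
C 0.0 54.6 y 0.3 tilt 32.0 s 4.1 zu 45.5 bot 27.6 Flamp 3.59 0.12
([0.0, 0.001, -0.006], [0.0, 0.0, 0.0])
([0.001, 0.001, -0.01], [0.0, 0.0, 0.0])
```

```bash
sed -i 's/ZB=.043;/ZB=.0418;/' plan.py
cat > way.py <<'E'
from plan import *
b=.0027
def lim(s,t): return .029+.021*np.cos(t), .055-(s-.001)*np.tan(t)
def lipgap(s,zu,t):
    X,Z=fromU(s,zu,t);c,n=np.cos(t),np.sin(t)
    P=[(X+u*c-v*n,Z+u*n+v*c) for u0,vm in((.034,.0105),(.0365,.004)) for u in[u0] for v in np.linspace(-vm,vm,41)]
    return min(np.hypot(x-.0323,z-.054) for x,z in P)-.0025
def show(T,W):
    for s,td,dz in W:
        t=np.radians(td);lo,hi=lim(s,t);zu=lo+dz
        print(s,td,'floor+%.1f roof+%.1f lip+%.1f'%(dz*1e3,(hi-zu)*1e3*np.cos(t),lipgap(s,zu,t)*1e3),row(T,target(*fromU(s,zu,t),t,b)))
E
python3 - <<'E'
from way import *
T=cur(b)
show(T,[(.0045,32,.001),(.007,30,.001),(.009,28,.001),(.011,26,.001),(.0124,24,.001),(.0124,20,.001),(.0124,16,.001),(.0124,12,.001),(.0124,8,.001),(.0124,4,.0008),(.0124,0,.0005),(.009,0,.0003),(.0052,0,.0003)])
E
```

```text
clk 16.25 F [3.56 0.52 5.28] tcp [0.5343 0.0796 0.1162] q6 [ 0.51  0.45 -2.21]
C 0.0 55.8 y 0.3 tilt 32.0 s 4.1 zu 46.7 bot 28.8 Flamp 3.59 0.12
0.0045 32 floor+1.0 roof+4.2 lip+9.7 ([-0.001, 0.001, -0.005], [0.0, 0.0, 0.0])
0.007 30 floor+1.0 roof+2.9 lip+7.5 ([-0.007, 0.001, -0.003], [0.0, -0.011, 0.0])
0.009 28 floor+1.0 roof+1.9 lip+5.6 ([-0.013, 0.001, -0.001], [0.0, -0.022, 0.0])
0.011 26 floor+1.0 roof+1.1 lip+4.2 ([-0.018, 0.001, 0.002], [0.0, -0.033, 0.0])
0.0124 24 floor+1.0 roof+0.7 lip+3.2 ([-0.021, 0.001, 0.005], [0.0, -0.044, 0.0])
0.0124 20 floor+1.0 roof+1.0 lip+1.5 ([-0.017, 0.001, 0.015], [0.0, -0.066, 0.0])
0.0124 16 floor+1.0 roof+1.5 lip+1.1 ([-0.015, 0.001, 0.025], [0.0, -0.089, 0.0])
0.0124 12 floor+1.0 roof+2.0 lip+1.1 ([-0.013, 0.001, 0.036], [0.0, -0.111, 0.0])
0.0124 8 floor+1.0 roof+2.6 lip+1.7 ([-0.012, 0.001, 0.047], [0.0, -0.133, 0.0])
0.0124 4 floor+0.8 roof+3.4 lip+3.9 ([-0.012, 0.001, 0.06], [0.0, -0.155, 0.0])
0.0124 0 floor+0.5 roof+4.5 lip+5.3 ([-0.014, 0.001, 0.073], [0.0, -0.178, 0.0])
0.009 0 floor+0.3 roof+4.7 lip+2.7 ([-0.001, 0.001, 0.077], [0.0, -0.178, 0.0])
0.0052 0 floor+0.3 roof+4.7 lip+1.2 ([0.014, 0.001, 0.081], [0.0, -0.178, 0.0])
```

Call:
{"method": "apply_moves", "body": {"rows": [[[-0.001,0,-0.005],[0,0,0]],[[-0.007,0,-0.003],[0,-0.011,0]],[[-0.013,0,-0.001],[0,-0.022,0]],[[-0.018,0,0.002],[0,-0.033,0]],[[-0.018,0,0.002],[0,-0.033,0]]]}}

```text
clock: 16.88
tcp_pos: [0.5309, 0.0791, 0.1143]
orientation: [-3.121, -0.175, -0.221]
contact_force: [7.1, 2.1, -0.3]
grip_width: 0.0191
gripper_force: 58.6
```

```bash
python3 - <<'E'
from way import *
T=cur(b)
show(T,[(.011,26,.001),(.0115,23,.001),(.0120,20,.001),(.0124,18,.001),(.0124,15,.001),(.0124,12,.001),(.0124,8,.001),(.0124,4,.0008),(.0124,0,.0005)])
E
```

```text
clk 16.875 F [ 7.11  2.06 -0.29] tcp [0.5309 0.0791 0.1143] q6 [ 0.43  0.58 -2.12]
C -5.2 54.0 y 0.2 tilt 26.1 s 10.1 zu 48.5 bot 29.6 Flamp 7.3 1.26
0.011 26 floor+1.0 roof+1.1 lip+4.2 ([-0.003, 0.001, -0.002], [0.0, -0.0, 0.0])
0.0115 23 floor+1.0 roof+1.1 lip+1.7 ([-0.001, 0.001, 0.005], [0.0, -0.017, 0.0])
0.012 20 floor+1.0 roof+1.2 lip+1.1 ([0.0, 0.001, 0.011], [0.0, -0.034, 0.0])
0.0124 18 floor+1.0 roof+1.3 lip+2.1 ([0.001, 0.001, 0.016], [0.0, -0.045, 0.0])
0.0124 15 floor+1.0 roof+1.6 lip+0.7 ([0.003, 0.001, 0.024], [0.0, -0.061, 0.0])
0.0124 12 floor+1.0 roof+2.0 lip+1.1 ([0.005, 0.001, 0.032], [0.0, -0.078, 0.0])
0.0124 8 floor+1.0 roof+2.6 lip+1.7 ([0.007, 0.001, 0.043], [0.0, -0.1, 0.0])
0.0124 4 floor+0.8 roof+3.4 lip+3.9 ([0.008, 0.001, 0.055], [0.0, -0.123, 0.0])
0.0124 0 floor+0.5 roof+4.5 lip+5.3 ([0.008, 0.001, 0.069], [0.0, -0.145, 0.0])
```

Call:
{"method": "apply_moves", "body": {"rows": [[[-0.003,0,-0.002],[0,0,0]],[[-0.001,0,0.005],[0,-0.017,0]],[[0,0,0.011],[0,-0.034,0]],[[0.001,0,0.016],[0,-0.045,0]],[[0.001,0,0.016],[0,-0.045,0]]]}}

```text
clock: 17.5
tcp_pos: [0.5323, 0.0792, 0.1102]
orientation: [3.136, 0.175, 0.001]
contact_force: [9.3, 0.8, -1.2]
grip_width: 0.0189
gripper_force: 58.7
```

```bash
python3 - <<'E'
from way import *
T=cur(b)
show(T,[(.0126,18,.001),(.0126,15,.001),(.0126,12,.001),(.0126,8,.001),(.0126,4,.0008),(.0124,0,.0005)])
E
```

```text
clk 17.5 F [ 9.31  0.78 -1.2 ] tcp [0.5323 0.0792 0.1102] q6 [ 0.36  0.76 -2.04]
C -6.5 50.3 y 0.1 tilt 18.0 s 11.8 zu 49.8 bot 29.8 Flamp 9.34 -0.26
0.0126 18 floor+1.0 roof+1.2 lip+2.3 ([-0.003, 0.0, -0.001], [0.0, -0.0, 0.0])
0.0126 15 floor+1.0 roof+1.6 lip+0.9 ([0.0, 0.0, 0.006], [0.0, -0.017, 0.0])
0.0126 12 floor+1.0 roof+1.9 lip+1.3 ([0.004, 0.0, 0.014], [0.0, -0.033, 0.0])
0.0126 8 floor+1.0 roof+2.5 lip+1.9 ([0.007, 0.0, 0.025], [0.0, -0.056, 0.0])
0.0126 4 floor+0.8 roof+3.4 lip+4.0 ([0.01, 0.0, 0.037], [0.0, -0.078, 0.0])
0.0124 0 floor+0.5 roof+4.5 lip+5.3 ([0.013, 0.0, 0.05], [0.0, -0.1, 0.0])
```

Call:
{"method": "apply_moves", "body": {"rows": [[[0,0,0],[0,0,0]]]}}

```text
clock: 17.62
tcp_pos: [0.5319, 0.0792, 0.1103]
orientation: [3.136, 0.176, 0.002]
contact_force: [8.5, 1.6, -2.4]
grip_width: 0.0188
gripper_force: 58.8
```

Call:
{"method": "apply_moves", "body": {"rows": [[[0,0,0],[0,0,0]]]}}

```text
clock: 17.75
tcp_pos: [0.5318, 0.0791, 0.1103]
orientation: [3.136, 0.176, 0.002]
contact_force: [8.3, 1.1, -1.4]
grip_width: 0.0187
gripper_force: 58.8
```

Call:
{"method": "apply_moves", "body": {"rows": [[[0,0,0],[0,0,0]]]}}

```text
clock: 17.88
tcp_pos: [0.5318, 0.0791, 0.1103]
orientation: [3.136, 0.176, 0.002]
contact_force: [8.4, 1.6, -2.5]
grip_width: 0.0192
gripper_force: 58.8
```

```bash
python3 - <<'E'
from way import *
T=cur(b)
show(T,[(.0122,16,.001),(.0122,14,.001),(.0122,12,.001),(.0122,10,.001),(.0122,8,.001),(.0122,4,.0008),(.0120,0,.0005)])
E
```

```text
clk 17.875 F [ 8.39  1.61 -2.47] tcp [0.5318 0.0791 0.1103] q6 [ 0.36  0.76 -2.04]
C -7.0 50.4 y 0.1 tilt 18.0 s 12.2 zu 49.9 bot 29.9 Flamp 8.52 0.67
0.0122 16 floor+1.0 roof+1.5 lip+1.0 ([0.003, 0.001, 0.004], [0.0, -0.011, 0.0])
0.0122 14 floor+1.0 roof+1.8 lip+0.5 ([0.005, 0.001, 0.009], [0.0, -0.022, 0.0])
0.0122 12 floor+1.0 roof+2.0 lip+0.9 ([0.007, 0.001, 0.015], [0.0, -0.033, 0.0])
0.0122 10 floor+1.0 roof+2.3 lip+1.2 ([0.009, 0.001, 0.02], [0.0, -0.045, 0.0])
0.0122 8 floor+1.0 roof+2.6 lip+1.5 ([0.011, 0.001, 0.025], [0.0, -0.056, 0.0])
0.0122 4 floor+0.8 roof+3.5 lip+3.8 ([0.013, 0.0, 0.037], [0.0, -0.078, 0.0])
0.012 0 floor+0.5 roof+4.5 lip+5.0 ([0.016, 0.0, 0.051], [0.0, -0.1, 0.0])
```

Call:
{"method": "apply_moves", "body": {"rows": [[[0.003,0,0.004],[0,-0.011,0]],[[0.003,0,0.004],[0,-0.011,0]],[[0.005,0,0.009],[0,-0.022,0]],[[0.005,0,0.009],[0,-0.022,0]],[[0.007,0,0.015],[0,-0.033,0]],[[0.007,0,0.015],[0,-0.033,0]],[[0.009,0,0.02],[0,-0.045,0]],[[0.009,0,0.02],[0,-0.045,0]]]}}

```text
clock: 18.88
tcp_pos: [0.534, 0.0793, 0.105]
orientation: [3.12, 0.175, -0.22]
contact_force: [8.2, 1.0, 0.3]
grip_width: 0.0187
gripper_force: 58.9
```

```bash
python3 - <<'E'
from way import *
T=cur(b)
show(T,[(.0122,8,.001),(.0122,5,.0008),(.0120,2,.0008),(.0120,0,.0005),(.0120,0,.0)])
E
```

```text
clk 18.875 F [8.18 0.98 0.34] tcp [0.534  0.0793 0.105 ] q6 [ 0.31  0.92 -1.99]
C -7.2 45.9 y -0.0 tilt 9.9 s 12.2 zu 50.4 bot 29.7 Flamp 8.24 0.07
0.0122 8 floor+1.0 roof+2.6 lip+1.5 ([0.002, 0.0, 0.004], [0.0, -0.01, 0.0])
0.0122 5 floor+0.8 roof+3.3 lip+2.9 ([0.006, 0.0, 0.013], [0.0, -0.027, 0.0])
0.012 2 floor+0.8 roof+3.8 lip+4.2 ([0.009, 0.0, 0.021], [0.0, -0.044, 0.0])
0.012 0 floor+0.5 roof+4.5 lip+5.0 ([0.011, 0.0, 0.028], [0.0, -0.055, 0.0])
0.012 0 floor+0.0 roof+5.0 lip+5.2 ([0.012, 0.0, 0.03], [0.0, -0.055, 0.0])
```

Call:
{"method": "apply_moves", "body": {"rows": [[[0.002,0,0.004],[0,-0.01,0]],[[0.006,0,0.013],[0,-0.027,0]],[[0.006,0,0.013],[0,-0.027,0]],[[0.009,0,0.021],[0,-0.044,0]],[[0.009,0,0.021],[0,-0.044,0]],[[0.011,0,0.028],[0,-0.055,0]],[[0.011,0,0.028],[0,-0.055,0]]]}}

```text
clock: 19.75
tcp_pos: [0.536, 0.0795, 0.0984]
orientation: [3.08, 0.172, -0.487]
contact_force: [8.7, 0.1, 5.7]
grip_width: 0.0188
gripper_force: 60.0
```

```bash
python3 - <<'E'
from way import *
T=cur(b)
show(T,[(.0120,0,.0002),(.009,0,.0002),(.006,0,.0002),(.0048,0,.0002)])
E
```

```text
clk 19.75 F [8.72 0.14 5.75] tcp [0.536  0.0795 0.0984] q6 [ 0.27  1.12 -1.96]
C -8.2 40.8 y 0.0 tilt -0.0 s 11.9 zu 51.3 bot 30.3 Flamp 8.68 -0.82
0.012 0 floor+0.2 roof+4.8 lip+5.1 ([0.001, 0.0, 0.004], [0.0, 0.0, 0.0])
0.009 0 floor+0.2 roof+4.8 lip+2.7 ([0.012, 0.0, 0.001], [0.0, 0.0, 0.0])
0.006 0 floor+0.2 roof+4.8 lip+1.3 ([0.024, 0.0, -0.003], [0.0, 0.0, 0.0])
0.0048 0 floor+0.2 roof+4.8 lip+1.3 ([0.028, 0.0, -0.005], [0.0, 0.0, 0.0])
```

Call:
{"method": "apply_moves", "body": {"rows": [[[0.006,0,-0.002],[0,0,0]],[[0.012,0,-0.004],[0,0,0]],[[0.012,0,-0.004],[0,0,0]]]}}

```text
clock: 20.12
tcp_pos: [0.5362, 0.0796, 0.0984]
orientation: [3.077, 0.173, -0.495]
contact_force: [0.8, -0.5, 8.0]
grip_width: 0.0188
gripper_force: 60.1
```

```bash
python3 - <<'E'
from way import *
T=cur(b)
show(T,[(.009,0,.0012),(.0065,0,.0012),(.0055,0,.0012),(.0055,0,.0002)])
E
```

```text
clk 20.125 F [ 0.78 -0.49  7.95] tcp [0.5362 0.0796 0.0984] q6 [ 0.27  1.13 -1.96]
C -8.1 40.7 y 0.0 tilt -0.3 s 11.7 zu 51.4 bot 30.4 Flamp 0.72 -0.57
0.009 0 floor+1.2 roof+3.8 lip+2.1 ([0.01, 0.0, -0.003], [0.001, 0.002, 0.0])
0.0065 0 floor+1.2 roof+3.8 lip+0.5 ([0.02, 0.0, -0.007], [0.001, 0.002, 0.0])
0.0055 0 floor+1.2 roof+3.8 lip+0.3 ([0.023, 0.0, -0.008], [0.001, 0.002, 0.0])
0.0055 0 floor+0.2 roof+4.8 lip+1.3 ([0.025, 0.0, -0.004], [0.001, 0.002, 0.0])
```

```bash
python3 - <<'E'
from way import *
o=telemetry.get_obs();T=(o['tcp_pos'],R.from_rotvec(o['orientation']).as_matrix())
print('mom world',o['moment'].round(3),'tool',(T[1].T@o['moment']).round(3),'F tool',(T[1].T@o['contact_force']).round(2))
d=shot('wrist','w7.png');A=cv2.imread('pics/w6.png');Bm=cv2.imread('pics/w7.png')
g=lambda im:cv2.cvtColor(im,cv2.COLOR_BGR2GRAY)
for nm,(u0,u1,v0,v1) in dict(cap=(292,340,210,252),nub=(306,326,214,236),band=(290,342,228,256),pads=(280,298,245,285)).items():
    r=cv2.matchTemplate(g(Bm)[v0-25:v1+25,u0-15:u1+15],g(A)[v0:v1,u0:u1],cv2.TM_CCOEFF_NORMED);_,m,_,l=cv2.minMaxLoc(r);print(nm,m,l[0]-15,l[1]-25)
c=T[0]+T[1]@[XT,0,ZT]
for k in(-10,-5,0,5,10,15):
    a=DEL+np.radians(k);print(k,proj(d,c+T[1]@np.array([np.cos(a),0,-np.sin(a)])*.0365).round(1))
print('A col316',g(A)[205:270:2,316]);print('B col316',g(Bm)[205:270:2,316])
E
```

```text
mom world [-0.062  0.014  0.073] tool [-0.08  -0.02  -0.051] F tool [-1.81  0.59 -7.78]
cap 0.5024300813674927 9 -23
nub 0.4458160400390625 2 14
band 0.6913227438926697 0 1
pads 0.9697434902191162 0 0
-10 [315.6 213.3]
-5 [315.6 216.9]
0 [315.5 221. ]
5 [315.5 225.7]
10 [315.5 231. ]
15 [315.5 236.9]
A col316 [153 104  99 116  96  97 122 140 139 138 140 143 161 154  96  97  97  97
  96 109  89  26  32  58 111 111 110 110 110 110 111 109 110]
B col316 [79 78 78 76 72 70 72 71 72 72 72 73 72 70 77 79 77 76 78 78 76 31 26 43
 78 78 77 76 80 78 76 77 79]
```

Call:
{"method": "apply_moves", "body": {"rows": [[[-0.001,0,-0.003],[0,0,0]],[[-0.001,0,-0.003],[0,0,0]],[[-0.001,0,-0.003],[0,0,0]]]}}

```text
clock: 20.55
tcp_pos: [0.5371, 0.0797, 0.0985]
orientation: [3.079, 0.173, -0.491]
contact_force: [3.2, -0.0, 1.0]
grip_width: 0.0187
gripper_force: 59.4
```

```bash
python3 - <<'E'
from way import *
T=cur(b);o=telemetry.get_obs();print((T[1].T@o['moment']).round(3))
E
```

```text
clk 20.55 F [ 3.23 -0.04  1.04] tcp [0.5371 0.0797 0.0985] q6 [ 0.27  1.13 -1.96]
C -7.1 40.9 y 0.0 tilt -0.2 s 10.7 zu 51.5 bot 30.5 Flamp 3.2 -0.39
[-0.02   0.946 -0.096]
```

```bash
python3 - <<'E'
from way import *
d=shot('wrist','w8.png');g=cv2.cvtColor(cv2.imread('pics/w8.png'),cv2.COLOR_BGR2GRAY);a=cv2.cvtColor(cv2.imread('pics/w6.png'),cv2.COLOR_BGR2GRAY)
for v in range(200,272,4): print(v,' '.join('%3d'%x for x in g[v,280:354:4]),' | ',' '.join('%3d'%x for x in a[v,284:350:6]))
T=cur(b)
L=lambda X,y,Z:np.array([*O,0])+(X+b)*ax+y*yl+(ZB+Z)*up
for P in[(.0298,.009,.054),(.0298,-.009,.054),(.0392,.009,.0565),(.0392,-.009,.0565)]:print(P,proj(d,L(*P)).round(1))
E
```

```text
200 152 124  79  75  77  77  78  77  76  74  77  71  70  71  70  72  93 121 120  |  209 209 209 211 211 211 210 211 211 210 208
204 153  95  79  77  76  78  78  77  77  78  77  72  72  71  72  71  80 121 119  |  210 210 211 210 140 105 210 211 209 211 209
208 151  78  77  78  77  77  77  78  77  77  75  71  72  71  74  73  73 121 118  |  209 210 211 140  59  86 209 210 211 209 208
212 151  75  77  77  78  77  77  79  77  74  72  72  72  73  75  72  70 119 116  |  209 210 136 139 126  87 180 211 209 211 208
216 152  76  77  77  75  78  76  78  73  72  73  72  72  73  73  73  69 121 117  |  210 211 136  97  94 100  83  94 199 210 208
220  74  78  77  78  77  76  75  78  71  72  73  74  72  73  72  73  71  72 115  |  209 202 115  97 126 139 140  95  95 211 210
224  93  77  79  78  77  75  72  72  73  70  73  72  74  73  70  72  71  76 115  |  209 206  96  95 133 140 139  95  98 210 209
228  82  74  77  78  77  77  71  73  73  72  70  71  71  71  71  74  74  71 113  |  210 210  95  96 106 150 147  98  94 194 204
232  80  98 100  76  76  76  70  70  73  72  71  71  72  70  76  81  80  68 
[... 802 characters left out ...]
9 105  89  99 100
260  30  87  86  83  34  70  74  78  77  79  78  74  71  68  28  86  87  75  29  |  102 100  37  95 106 112 108 104  88  69  99
264  32  86  86  77  29  71  73  75  78  79  78  76  73  69  25  85  85  85  34  |   99 101  28  95 105 111 110 104  85  48 101
268  40  86  85  45  28  69  71  77  78  76  77  75  72  70  27  86  87  86  30  |   99 101  25  94 106 110 109 102  83  31 102
clk 20.6 F [2.93 0.08 0.25] tcp [0.5373 0.0797 0.0985] q6 [ 0.27  1.13 -1.96]
C -6.9 40.9 y 0.0 tilt -0.2 s 10.5 zu 51.5 bot 30.5 Flamp 2.92 -0.25
(0.0298, 0.009, 0.054) [295.3 240.5]
(0.0298, -0.009, 0.054) [336.2 240.5]
(0.0392, 0.009, 0.0565) [294.  228.7]
(0.0392, -0.009, 0.0565) [337.7 228.7]
```

Call:
{"method": "apply_moves", "body": {"rows": [[[-0.001,0,-0.002],[0,0.008,0]],[[-0.001,0,-0.002],[0,0.008,0]],[[-0.001,0,-0.002],[0,0.008,0]]]}}

```text
clock: 20.98
tcp_pos: [0.5383, 0.0798, 0.0994]
orientation: [3.087, 0.173, -0.447]
contact_force: [5.9, 1.6, -1.0]
grip_width: 0.0189
gripper_force: 59.2
```

```bash
python3 - <<'E'
from way import *
T=cur(b);o=telemetry.get_obs();print((T[1].T@o['moment']).round(3),(T[1].T@o['contact_force']).round(2))
E
```

```text
clk 20.975 F [ 5.86  1.61 -1.03] tcp [0.5383 0.0798 0.0994] q6 [ 0.28  1.09 -1.96]
C -5.4 41.5 y 0.0 tilt 1.5 s 9.4 zu 51.1 bot 30.1 Flamp 6.0 0.96
[-0.02   1.534  0.062] [ 6.05 -0.95 -0.72]
```

The contact is now clear. With the cell really level (hand reading +1.5°) only the spring pushes, about 6 N, so the earlier block was the nub end dragging on the floor. Moving forward.

Call:
{"method": "apply_moves", "body": {"rows": [[[0.005,0,-0.001],[0,0,0]],[[0.01,0,-0.002],[0,0,0]],[[0.014,0,-0.003],[0,0,0]],[[0.014,0,-0.003],[0,0,0]]]}}

```text
clock: 21.48
tcp_pos: [0.5412, 0.0801, 0.0991]
orientation: [3.086, 0.173, -0.45]
contact_force: [4.8, 0.8, 1.1]
grip_width: 0.0187
gripper_force: 59.2
```

```bash
sed -i 's/ZB=.0418;/ZB=.043;/; s/DEL=.3133/DEL=.287/' plan.py; python3 - <<'E'
from way import *
T=cur(b);o=telemetry.get_obs();f=T[1].T@o['contact_force'];m=T[1].T@o['moment'];print('couple',m[1]-.25*f[0])
E
```

```text
clk 21.475 F [4.77 0.81 1.14] tcp [0.5412 0.0801 0.0991] q6 [ 0.28  1.1  -1.96]
C -2.5 40.0 y 0.0 tilt -0.2 s 6.2 zu 50.6 bot 29.6 Flamp 4.83 0.28
couple 0.08153490532299434
```

Call:
{"method": "apply_moves", "body": {"rows": [[[0.003,0,0.001],[0,0,0]],[[0.003,0,0.001],[0,0,0]]]}}

```text
clock: 21.72
tcp_pos: [0.5414, 0.0802, 0.0987]
orientation: [3.086, 0.173, -0.452]
contact_force: [2.4, -0.2, 3.4]
grip_width: 0.0186
gripper_force: 59.2
```

Call:
{"method": "apply_moves", "body": {"rows": [[[0,0,0],[0,0,0]],[[0,0,0],[0,0,0]],[[0,0,0],[0,0,0]],[[0,0,0],[0,0,0]]], "jaw": -0.1}}

```text
clock: 22.22
tcp_pos: [0.5413, 0.0802, 0.0984]
orientation: [3.086, 0.173, -0.453]
contact_force: [0.2, 0.0, 0.3]
grip_width: 0.0386
gripper_force: 0.0
```

```bash
python3 - <<'E'
from way import *
T=cur(b)
d=shot('wrist','w9.png');g=cv2.cvtColor(cv2.imread('pics/w9.png'),cv2.COLOR_BGR2GRAY)
for v in range(224,284,3): print(v,' '.join('%3d'%x for x in g[v,280:354:4]))
E
```

```text
clk 22.225 F [0.24 0.03 0.29] tcp [0.5413 0.0802 0.0984] q6 [ 0.28  1.1  -1.96]
C -2.5 39.3 y 0.1 tilt -0.3 s 6.1 zu 50.0 bot 29.0 Flamp 0.24 -0.0
224 147  73  75  76  75  75  76  72  71  72  69  71  73  72  71  72  71 110 118
227  77  77  77  77  76  76  74  70  70  72  74  70  70  71  72  71  70  70 117
230  96  76  76  76  77  69  70  70  73  71  72  71  71  71  70  72  71  78 117
233  94  72  76  76  77  71  71  72  71  70  72  71  72  71  72  71  73  74 116
236  90  99  99  96  75  70  71  70  72  69  71  71  70  72  79  84  83  74 116
239  92  97  97  80  73  72  73  73  74  73  74  71  74  74  76  77  79  73 116
242  85  86  89  95  78  77  77  78  78  79  78  77  78  77  72  94  65  75 114
245  48  80 119 116  77  78  77  76  75  76  77  78  78  78  74 117  82 103  44
248  36 119 118 117  76  78  78  78  77  76  77  78  78  78  78 118 120 119  25
251  31 118 120 118  76  78  79  78  78  79  78  76  78  78  84 117 119 117  25
254  26 116 118 117  64  69  73  78  76  77  77  76  73  69  88 117 119 118  22
257  27 119 120 119  67  71  74  75  79  78  77  75  72  68  98 118 119 117  23
260  28 118 122 117  69  70  74  77  77  79  76  77  73  67 103 119 120 114  24
263  23 117 122 116  76  69  74  77  78  78  77  74  72  69 118 115 118 113  26
266  25 147 140 148  87  70  74  75  77  80  76  74  72  67 118 118 119 111  17
269  22 150 153 147 104  70  74  76  78  77  80  76  73  67 117 117 118 110  22
272  23 152 152 146  89  69  72  74  78  77  80  76  72  68 116 114 120 111  29
275  24 150 150 148  75  68  73  74  79  77  77  77  72  69  98 114 120 108  27
278  22 152 150 149  97  70  73  77  78  77  76  75  73  65  96 113 119 111  22
281  37 151 150 149  86  69  73  77  78  79  78  73  72  68 102 116 117 114  25
```

Call:
{"method": "apply_moves", "body": {"rows": [[[-0.01,0,-0.035],[0,0,0]],[[-0.03,0,-0.1],[0,0,0]],[[-0.068,0,-0.23],[0,0,0]],[[-0.13,0,-0.44],[0,0,0]],[[-0.13,0,-0.44],[0,0,0]],[[-0.13,0,-0.44],[0,0,0]]]}}

```text
clock: 23.02
tcp_pos: [0.542, 0.0804, 0.2141]
orientation: [3.086, 0.173, -0.45]
contact_force: [-0.8, -0.4, -0.3]
grip_width: 0.038
gripper_force: 0.0
```

```bash
python3 - <<'E'
from way import *
cur(b)
d=shot('wrist','w10.png');im=cv2.imread('pics/w10.png');g=cv2.cvtColor(im,cv2.COLOR_BGR2GRAY)
L=lambda X,y,Z:np.array([*O,0])+(X+b)*ax+y*yl+(ZB+Z)*up
for P in[(.0298,.009,.054),(.0298,-.009,.054),(-.0313,.0,.058),(.0,.0105,.0395),(0,-.0105,.0395),(.03,0,.05),(-.0313,0,.05)]:print(P,proj(d,L(*P)).round(1))
u,v=proj(d,L(0,0,.045)).astype(int)
for y in range(v-48,v+60,4): print(y,' '.join('%3d'%x for x in g[y,u-36:u+37:3]))
E
```

```text
clk 23.025 F [-0.84 -0.41 -0.35] tcp [0.542  0.0804 0.2141] q6 [ 0.2   1.3  -1.91]
C -1.7 155.0 y 0.2 tilt -0.1 s 5.3 zu 165.6 bot 144.6 Flamp -0.88 -0.31
(0.0298, 0.009, 0.054) [304.1 141.3]
(0.0298, -0.009, 0.054) [327.3 141.3]
(-0.0313, 0.0, 0.058) [315.5 206.9]
(0.0, 0.0105, 0.0395) [303.7 165.9]
(0, -0.0105, 0.0395) [327.5 165.9]
(0.03, 0, 0.05) [315.7 138.9]
(-0.0313, 0, 0.05) [315.5 201.6]
120 137 125 157 159 165 166 155  79  80  80  82  82  82  81  81  82  80  79 135 199 244 243 231 106 136
124 143 135 156 159 165 163 125  80  81  82  82  80  80  81  80  82  81  79 127 146 245 243 228 107 134
128 139 136 153 159 163 163  89  81  80  81  79  80  79  82  82  77  82  81 110 129 174 244 220 109 134
132 140 139 152 157 163 119  98 105  98 100  98  99  98  98  99  99 104 107  80 121 158 153 134 125 140
136 137 134 152 157 164 105  76  78  91 104 106 104 104 103 104 104  50  73  95 107 160 156 132 118 142
140 139 138 147 158 163 106  74  76  96 104 104 105 104 104 105 102  51  86 100 114 145 156 129 133 146
144 139 137 147 158 161 121  85 142 100  94  98  94  89  85  96  89  74 113 
[... 1407 characters left out ...]
  75  93  83  73  87  82  83  80  80  72  84  90  75 119 136 101 148 149 150
204 168 161 161 143 154 158  74  75  83 108  82  82  82  83  80  98  84  78  75 119 120 112 146 146 145
208 218 144 145 142 153 155  96  84 101 100  94  94  85  84  86  86  88  85  87 118 125 115 158 154 154
212 220 215 147 143 151 158 104 105 105 105 104 103 104 104 105  95 105 105  84 119 146 129 156 158 157
216 222 221 158 142 149 158 103 105 104 104 105 104 106 103 106 105 104 104 105 118 125 112 140 141 141
220 226 226 227 160 146 163 102 104 104 106 104 105 105 104 105 102 105 106 104 118 141 117 140 142 141
224 211 214 216 214 143 162 104 105 105 105 103 102 105 104 104 106 105 104 104 121 141 138 153 152 152
```

```bash
python3 -c "
from bench import job
print(job.hand_in())"
```

```text
the job is handed in; nothing more can be done
None
```

The long cell is in the lamp's bay, level on the floor and held under the lip by the spring; I handed the job in at about 23 s with the gripper clear, and I had to set the cell back in its rest once to regrasp it at a different angle.

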